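# Put the contactors away in the strut-lid tool chest

## Task

Put away the contactors left on the bench after the practical. Lift the tool chest's lid until its gas struts hold it open by themselves, then stand every plain contactor from the bench upright in a till compartment of its own that is still empty, and stand every taller one (with the auxiliary block on top) upright in the deep bay, as it does not fit under the lid in the till. Then pull the lid down until it is fully shut; leave the contactors already in the till in their compartments and the multimeter and screwdriver where they are.

Things in the scene. Friction and masses are not known exactly. Their poses are not given: they have to be found in the camera images.
- chest: Fixed steel chest, 230 (x) x 460 (y) x 115 mm high to the rim, walls 4.5 mm. Origin: centre of underside; x from its front (latches) to the hinge side, y to the left, z up. Right part (y -216 to 94 mm): till of 6 compartments, floor 52 mm above the bench. Left part (y 98 to 225 mm): deep bay, floor 6 mm above the bench. The shut lid leaves 17 mm free above the rim.
- lid (a joint): Opening angle of the chest's lid, rad: 0 shut, 1.7 fully open (a little past upright). 1.0 kg, 230 x 460 x 20 mm; hinge line along chest y at chest x = 115, z = 115 mm. Two gas struts: below the balance point (about 0.4) it falls shut, above it they push it slowly fully open and hold it. About 1 N at the handle lifts it, up to 5 N pulls it shut.
- lid_handle (a point): Centre of the lid's bar handle: round steel bar, 10 mm thick, 150 mm long, parallel to the hinge (chest y), its centre 38 mm above the lid's top face and 25 mm in from the front edge; with the lid shut 205 mm in front of the hinge line and 58 mm above it. The bar may turn between the fingers. Moves with the lid.
- cell1 (a point): Centre of the floor of the till compartment in the front row, right column (seen from the front of the chest); compartment about 92 (x) x 100 (y) mm between 18 mm high dividers. Axes as the chest's.
- cell2 (a point): Centre of the floor of the till compartment in the front row, middle column (seen from the front of the chest); compartment about 92 (x) x 100 (y) mm between 18 mm high dividers. Axes as the chest's.
- cell3 (a point): Centre of the floor of the till compartment in the front row, left column (seen from the front of the chest); compartment about 92 (x) x 100 (y) mm between 18 mm high dividers. Axes as the chest's.
- cell4 (a point): Centre of the floor of the till compartment in the back row, right column (seen from the front of the chest); compartment about 92 (x) x 100 (y) mm between 18 mm high dividers. Axes as the chest's.
- cell5 (a point): Centre of the floor of the till compartment in the back row, middle column (seen from the front of the chest); compartment about 92 (x) x 100 (y) mm between 18 mm high dividers. Axes as the chest's.
- cell6 (a point): Centre of the floor of the till compartment in the back row, left column (seen from the front of the chest); compartment about 92 (x) x 100 (y) mm between 18 mm high dividers. Axes as the chest's.
- bay (a point): Centre of the floor of the deep bay in the left part of the chest, 6 mm above the bench; the bay is 220 (x) x 120 (y) mm, as deep as the chest; two tall contactors stand in it one behind the other, e.g. 50 mm before and 45 mm behind this point. Axes as the chest's.
- lid_hinge (a point): Middle of the lid's hinge line (which runs along chest y), at the far rim of the chest, 115 mm above the bench.
- con1_c (a point): Centre (28.5 mm above the underside) of a plain contactor on the bench: black block 58 (x) x 45 (y) x 57 mm high, stepped (58 mm long up to 32 mm, then 42 mm), flat sides 45 mm apart, 0.3 kg, standing on its mounting face, z up. May be absent.
- con2_c (a point): Centre (28.5 mm above the underside) of a plain contactor on the bench: black block 58 (x) x 45 (y) x 57 mm high, stepped (58 mm long up to 32 mm, then 42 mm), flat sides 45 mm apart, 0.3 kg, standing on its mounting face, z up. May be absent.
- con3_c (a point): Centre (28.5 mm above the underside) of a plain contactor on the bench: black block 58 (x) x 45 (y) x 57 mm high, stepped (58 mm long up to 32 mm, then 42 mm), flat sides 45 mm apart, 0.3 kg, standing on its mounting face, z up. May be absent.
- tall1_c (a point): Centre (46 mm above the underside) of a contactor with an auxiliary block clipped on top, on the bench: the same 58 (x) x 45 (y) mm body, 92 mm high over all; the auxiliary block (top 35 mm) is 44 (x) x 43 (y) mm. 0.36 kg, standing on its mounting face, z up. May be absent.
- tall2_c (a point): Centre (46 mm above the underside) of a contactor with an auxiliary block clipped on top, on the bench: the same 58 (x) x 45 (y) mm body, 92 mm high over all; the auxiliary block (top 35 mm) is 44 (x) x 43 (y) mm. 0.36 kg, standing on its mounting face, z up. May be absent.
- stow1_c (a point): Centre (28.5 mm above the underside) of a plain contactor, 58 x 45 x 57 mm, already put away in compartment 1 of the till; often absent (then the compartment is empty).
- stow2_c (a point): Centre (28.5 mm above the underside) of a plain contactor, 58 x 45 x 57 mm, already put away in compartment 2 of the till; often absent (then the compartment is empty).
- stow3_c (a point): Centre (28.5 mm above the underside) of a plain contactor, 58 x 45 x 57 mm, already put away in compartment 3 of the till; often absent (then the compartment is empty).
- stow4_c (a point): Centre (28.5 mm above the underside) of a plain contactor, 58 x 45 x 57 mm, already put away in compartment 4 of the till; often absent (then the compartment is empty).
- stow5_c (a point): Centre (28.5 mm above the underside) of a plain contactor, 58 x 45 x 57 mm, already put away in compartment 5 of the till; often absent (then the compartment is empty).
- stow6_c (a point): Centre (28.5 mm above the underside) of a plain contactor, 58 x 45 x 57 mm, already put away in compartment 6 of the till; often absent (then the compartment is empty).
- multimeter: Bystander: hand-held multimeter lying face up, 130 x 75 x 35 mm; origin at the centre of its underside.
- screwdriver: Bystander: insulated screwdriver, 210 mm, lying on the bench; origin near its middle, on the bench.
Not all that is in view belongs to the job. What is shaped like the part that bears con2_c but orange or pink is not meant.

How it is judged:
By the outcome, as a careful person would: the job done as asked, in the order asked, and still so for the second after the job is handed in, with the robot touching nothing.
Of con1, con2, con3 only 2 to 3 are there at a start; the rules pass over those that are not, and their reading is None.
Of tall1, tall2 only 1 to 2 are there at a start; the rules pass over those that are not, and their reading is None.
Of stow1, stow2, stow3, stow4, stow5, stow6 only 2 to 3 are there at a start; the rules pass over those that are not, and their reading is None.
At some moment in a run one of con1, con2, con3 may be knocked a few centimetres aside while the robot is not near it.
It also fails if it takes over 210 s, if anything falls off the work surface, if the arm or the gripper's body presses on something with over 40 N, if the wrist force passes 120 N, or if a joint passes its speed limit or range.

## Robot

A 6-joint arm with a two-finger parallel gripper is mounted at the origin on the work surface. World frame = base frame: x ahead of the robot, y to its left, z up, the work surface at z = 0. Lengths are in m, angles in rad, forces in N, time in s.
With the tool pointing down it reaches from about 0.225 to 0.875 m from the base axis. Payload 3.4 kg.
Tool frame: the origin (TCP) lies midway between the tips of the shut fingers; the grasp point (between the pads) lies 19 mm behind it; x points along the fingers, z is the direction in which the jaws open and shut, and the axes are right-handed (so a half turn about x gives the same grasp; the last joint's range is limited). The gripper opens to 85 mm and grips with 20 to 120 N. Pads are 22 mm wide; open, the fingers measure 114 mm over their backs; the gripper's body (76 mm by 85 mm) begins 54 mm behind the grasp point. The pads swing forward as they close: fully open they stand 13 mm farther back than shut.
Start: joints at [1.058, 0.276, 1.505, -0, 1.361, -0.121], TCP at [0.22, 0.531, 0.231] pointing down, gripper open.
Joint ranges: [-2.89, 2.89], [-0.75, 2.08], [0.22, 2.7], [-1.18, 4.32], [0.11, 2.71], [-2.7, 2.7]. Speed limits (rad/s): [2.57, 2.57, 3.14, 3.14, 3.14, 3.14].

## Interface

Orientations are given as a unit quaternion [w, x, y, z].
In Python, from rig import manip, eyes gives the robot as it stands. The module is installed in compiled form; this text tells all that it offers.
- The arm moves only by the shell command python3 -m crank 'ROWS' [FORCE]. ROWS is JSON, a list of rows, each a list of 7 numbers: the shift along the tool's x, y, z in cm, then the turn, a rotation vector about the tool's x, y, z in degrees, then the finger opening in cm, from 0 to 8.54. A call has 1 to 5 rows; each row is the pose to reach, as a shift and turn from the pose commanded when the call began, along the tool's axes at that moment; what a row does not reach only later rows make up. A row lasts 1/8 s, in which the tool goes at most 62.5 mm and 10.7 degrees, less where a joint would pass 70% of its speed; a pose out of reach is approached as far as the arm can. A call with a gripper value outside its range is refused whole. The fingers move at their own pace and stop on an object; FORCE is the grip in N (left out, the last holds). Time passes only in rows, so rows that repeat a pose let the fingers close. It gives the time, the measured TCP pose, the force and the opening at its end, in the units of the state.
- manip.get_state(): the state, without advancing time (a new reading comes with each control period).
- eyes.get_image(name): name is "side" or "top"; returns a dict with "color" (384x512x3 uint8, blue, green, red), "z_map" (384x512 float32, m along the optical axis (not along the pixel's ray), 0 where there is no reading), "vertical_fov" (degrees; the focal length in pixels is half the picture's height over the tangent of half this angle, whatever the lens; pixels are square), "cx", "cy" (the principal point, pixels), "eye" and "attitude" of the camera in the world. Camera axes: x right, y up, looking along -z (the intrinsics and any distortion apply to the point x, -y, -z); pixel columns grow to the right and rows downward; lengths in m; the calibration is good to about 2 mm. A picture is of the moment at which its call begins.
- manip.sign_off(): hands the job in, once; it reports no verdict.
The state is a dict: "clock": time; "qpos": joint angles; "qd": joint speeds; "effort": joint torques, N m; "position": TCP position; "ee_rot": TCP orientation; "contact_force": force on the tool from outside, world axes, zero at the start; "moment": the same for the moment, N m; "width": finger opening in m.
Only numpy, scipy, OpenCV 4.12 (cv2) and the standard library are available. Lean on these libraries where they do the work, as an engineer would, in place of code of your own. Each camera call takes 0.05 s, during which the arm holds its last target.

## Working session

There is one attempt and no reset: what is moved stays moved. The work goes in short steps, Python scripts to look and compute and a shell command to move; the robot and the scene stay as the last step left them, time stands still between calls to the robot, and variables do not carry over. Pictures are saved under pics/ and viewed, and the job is handed in when it is done.

```bash
mkdir -p pics; ls
python3 - <<'E'
from rig import manip, eyes
import cv2
s=manip.get_state(); print(s)
for n in("side","top"):
    d=eyes.get_image(n); print(n,{k:v for k,v in d.items() if k not in("color","z_map")})
    cv2.imwrite(f"pics/{n}0.png",cv2.resize(d["color"],(800,600)))
E
```

```text
pics
{'clock': 0.0, 'qpos': array([ 1.05801750e+00,  2.76597118e-01,  1.50612969e+00,  7.71258914e-06,
        1.36071937e+00, -1.20984149e-01]), 'qd': array([ 0.00049318, -0.00117737,  0.0003972 , -0.00176135, -0.00056761,
       -0.00233989]), 'effort': array([ 3.56504688e-04, -4.16772687e+01, -2.45806450e+01, -1.24050898e-04,
        1.11370548e-02, -3.64660673e-05]), 'position': array([0.2192928 , 0.53096374, 0.23043989]), 'ee_rot': array([ 0.58717426, -0.3934062 ,  0.58834607,  0.39281912]), 'contact_force': array([-0.33202269,  0.1187108 , -0.40980531]), 'moment': array([-0.02379242,  0.01564226, -0.0229407 ]), 'width': 0.08528142279135144}
side {'vertical_fov': 44.309750812280555, 'cx': 245.32364394671555, 'cy': 193.02074403267028, 'eye': array([ 0.33845247, -1.19134088,  0.98520335]), 'attitude': array([ 0.88015937,  0.46782523, -0.03538223, -0.07216051])}
top {'vertical_fov': 56.046260145335275, 'cx': 256.8272482057631, 'cy': 190.7719020091593, 'eye': array([0.448433  , 0.07823063, 1.20609265]), 'attitude': array([ 0.70674938,  0.0172702 , -0.03043578, -0.70659799])}
```

View pics/top0.png

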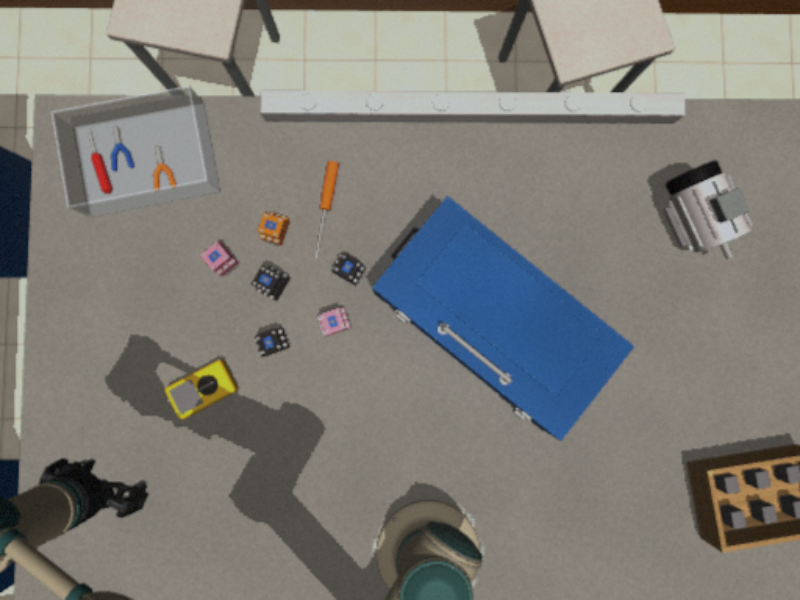

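View pics/side0.png

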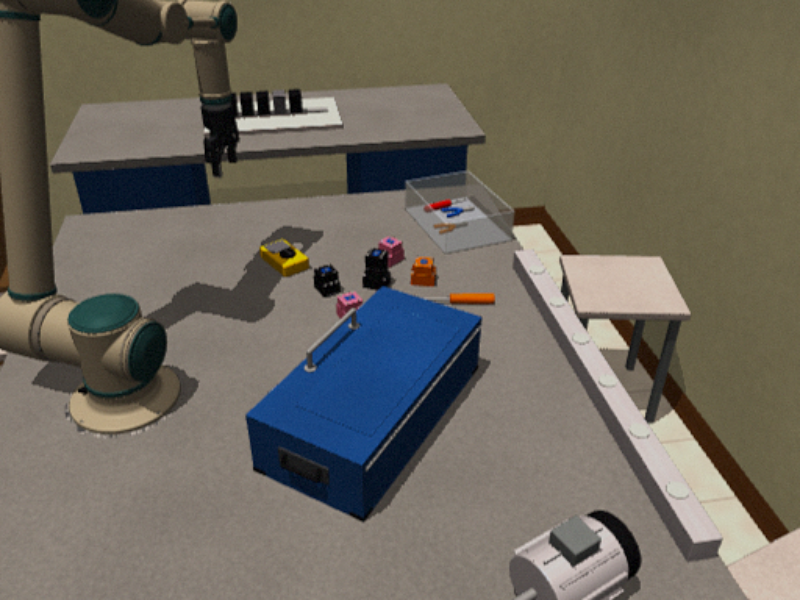

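The top view shows the shut chest with its handle bar from (443,328) to (506,379). There are three black blocks at (270,281), (272,341) and (348,268). The pink ones at (218,257) and (333,320) and the orange one at (273,227) are decoys. Next I'll measure.

```bash
cat > h.py <<'E'
import numpy as np, cv2
from scipy.spatial.transform import Rotation as R
from rig import manip, eyes
def rot(q): return R.from_quat([q[1],q[2],q[3],q[0]])
def shot(n):
    d=eyes.get_image(n); H=d["color"].shape[0]
    d["f"]=H/2/np.tan(np.radians(d["vertical_fov"])/2); d["R"]=rot(d["attitude"]).as_matrix(); return d
def cloud(d):
    z=d["z_map"]; v,u=np.mgrid[:z.shape[0],:z.shape[1]]
    p=np.stack([(u-d["cx"])/d["f"]*z,-(v-d["cy"])/d["f"]*z,-z],-1)
    P=p@d["R"].T+d["eye"]; P[z==0]=np.nan; return P
def proj(d,p):
    c=(np.asarray(p)-d["eye"])@d["R"]; return np.stack([d["cx"]+d["f"]*c[...,0]/-c[...,2], d["cy"]-d["f"]*c[...,1]/-c[...,2]],-1)
def crop(d,u0,u1,v0,v1,s,name):
    cv2.imwrite("pics/"+name,cv2.resize(d["color"][v0:v1,u0:u1],None,fx=s,fy=s,interpolation=cv2.INTER_CUBIC))
def to_tool(dw,q=None):
    "world vec(m)->tool axes cm"
    q=manip.get_state()["ee_rot"] if q is None else q
    return rot(q).inv().apply(dw)*100
E
python3 - <<'E'
from h import *
d=shot("top"); P=cloud(d); c=d["color"].astype(int)
s=shot("side"); Ps=cloud(s)
# blobs by height 0.02..0.12 
z=P[...,2]
b,g,r=c[...,0],c[...,1],c[...,2]
# lid: blue & z ~0.13
m=(b>r+50)&(z>0.12)&(z<0.15); pts=P[m]
print("lid z",np.median(pts[:,2]),m.sum())
rect=cv2.minAreaRect(pts[:,:2].astype(np.float32)*1000); print("lid rect",rect)
# bench check
print("bench",np.round(P[300,250],3),np.round(P[200,60],3),np.round(P[330,330],3))
m=((z>0.015)&(z<0.13)).astype(np.uint8)
n,l,st,ce=cv2.connectedComponentsWithStats(m)
for i in range(1,n):
    if st[i,4]>80:
        q=P[l==i]; t=np.nanpercentile(q[:,2],95)
        print(st[i],np.round(np.nanmedian(q,0),3),"top",round(t,3),np.round(cv2.minAreaRect(q[q[:,2]>t-.012][:,:2].astype(np.float32)*1000)[0:3],1) if 0 else cv2.minAreaRect(q[:,:2].astype(np.float32)*1000))
crop(d,110,260,120,250,5,"top_c.png"); crop(s,150,300,140,240,5,"side_c.png")
E
```

```text
lid z 0.13660529845569414 11500
lid rect ((486.8333740234375, -134.9769287109375), (459.58111572265625, 230.71713256835938), 50.875762939453125)
bench [ 0.17   0.078 -0.   ] [0.499 0.706 0.004] [ 0.072 -0.184 -0.002]
[  32   54  108   84 3165] [0.837 0.62  0.059] top 0.093 ((830.3707885742188, 604.201416015625), (203.98414611816406, 282.9049987792969), 11.560375213623047)
[ 166   58  272   20 5014] [ 0.934 -0.086  0.05 ] top 0.055 ((940.7547607421875, -93.93109130859375), (53.11692810058594, 899.2593994140625), 0.17090332508087158)
[ 71  80  15  29 166] [0.841 0.662 0.02 ] top 0.024 ((853.3710327148438, 659.3889770507812), (95.43983459472656, 46.47484588623047), 12.007001876831055)
[ 56  83  16  41 219] [0.801 0.693 0.025] top 0.031 ((820.038330078125, 701.3639526367188), (143.7193145751953, 22.51368522644043), 20.83521270751953)
[204 103  12  33 230] [0.77  0.212 0.025] top 0.03 ((768.5826416015625, 213.41622924804688), (25.26410484313965, 109.24817657470703), 80.84111022949219)
[ 426  102   55   63 1878] [ 0.702 -0.542  0.11 ] top 0.125 ((700.6370849609375, -575.03857421875), (194.
[... 904 characters left out ...]
82888793945312), (45.089962005615234, 57.7310791015625), 19.72524642944336)
[163 209  22  19 277] [0.44  0.322 0.058] top 0.062 ((438.2759704589844, 327.79913330078125), (44.74739456176758, 57.792362213134766), 19.967586517333984)
[105 230  47  38 994] [0.344 0.466 0.037] top 0.045 ((342.5220031738281, 470.2994384765625), (75.65624237060547, 130.25308227539062), 28.1803035736084)
[ 441  285   71   68 3016] [ 0.113 -0.637  0.052] top 0.082 ((122.90142822265625, -672.2749633789062), (163.1973876953125, 236.02259826660156), 8.703079223632812)
[244 325  59  45 629] [0.054 0.046 0.023] top 0.122 ((38.779014587402344, 17.936935424804688), (105.94733428955078, 188.7879180908203), 24.11124610900879)
```

View pics/top_c.png

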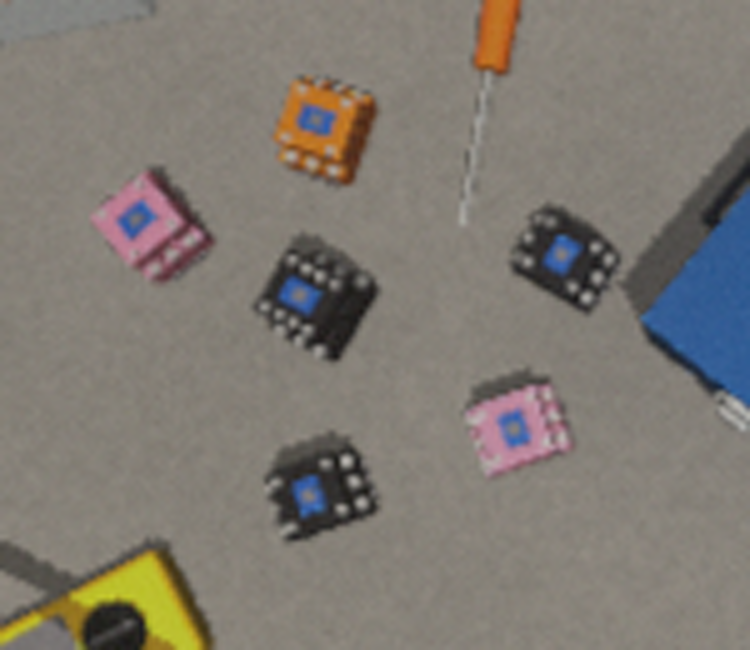

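View pics/side_c.png

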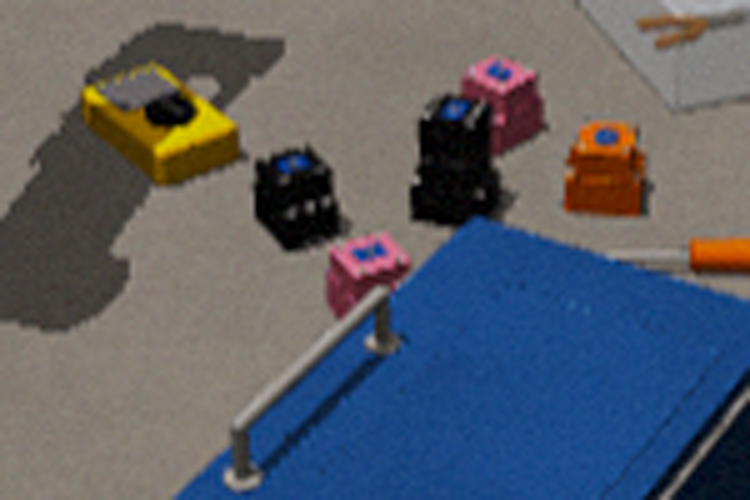

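Candidates: black blocks in the top picture (800x600) at (272,341) and (348,268), each about 0.061 m high, fit the plain contactor. The black one at (270,281) is 0.092 m high, so it is the tall one. The pink pair and the orange one are excluded by colour, and the crops confirm all of this. Now the handle and the tool frame.

```bash
cat >> h.py <<'E'
C0=np.array([.4868,-.1350]); YAW=np.radians(-39.12)
CX=np.array([np.cos(YAW),np.sin(YAW)]); CY=np.array([-CX[1],CX[0]])
def ch(x,y): return C0+x*CX+y*CY
def handle(th):
    a,b=.205,.058
    p=ch(.115-a*np.cos(th)+b*np.sin(th),0); return np.array([*p,.115+a*np.sin(th)+b*np.cos(th)])
def plan(pos,adeg,st=None):
    """adeg: world heading of jaw axis (tool z); chooses nearest of a, a+180 with q6 in range"""
    st=st or manip.get_state(); Rt=rot(st["ee_rot"]); z=Rt.as_matrix()[:,2]; a0=np.degrees(np.arctan2(z[1],z[0]))
    q1=np.arctan2(pos[1],pos[0]); best=None
    for k in(-360,-180,0,180,360):
        d=adeg+k-a0; q6=st["qpos"][5]-np.radians(d)+(q1-np.arctan2(st["position"][1],st["position"][0]))
        if abs(q6)<2.6 and(best is None or abs(d)<abs(best[0])): best=(d,q6)
    a=np.radians(a0+best[0]); zz=np.array([np.cos(a),np.sin(a),0]); xx=np.array([0,0,-1.]); yy=np.cross(zz,xx)
    Rn=R.from_matrix(np.stack([xx,yy,zz],1)); rv=(Rt.inv()*Rn).as_rotvec(degrees=True)
    sh=Rt.inv().apply(np.asarray(pos)-st["position"])*100
    print("shift cm",np.round(sh,2),"turn deg",np.round(rv,1),"|",round(np.linalg.norm(sh),1),"cm q6->",round(best[1],2)); return sh,rv
def where():
    s=manip.get_state(); M=rot(s["ee_rot"]).as_matrix()
    print("t",round(s["clock"],2),"pos",np.round(s["position"],4),"jawaz",round(np.degrees(np.arctan2(M[1,2],M[0,2])),1),"xz",round(M[2,0],4),"F",np.round(s["contact_force"],1),"w",round(s["width"],4),"q",np.round(s["qpos"],2))
E
python3 - <<'E'
from h import *
where()
d=shot("top"); P=cloud(d); s=shot("side"); Q=cloud(s)
for n,A in(("top",P),("side",Q)):
    A=A.reshape(-1,3); A=A[(A[:,2]>.158)&(A[:,2]<.2)&(np.linalg.norm(A[:,:2]-C0,axis=1)<.25)]
    rel=(A[:,:2]-C0); x=rel@CX;y=rel@CY
    print(n,len(A),"x",np.round(np.percentile(x,[5,50,95]),4),"y",np.round(np.percentile(y,[2,50,98]),4),"z",np.round(np.percentile(A[:,2],[5,50,95]),4))
print(handle(0),handle(.6))
h=handle(0); plan([h[0],h[1],.27],np.degrees(YAW))
E
```

```text
t 0.2 pos [0.2194 0.5312 0.2308] jawaz 67.6 xz -1.0 F [ 0.8  0.6 -0.4] w 0.0854 q [ 1.06  0.28  1.51 -0.    1.36 -0.12]
top 195 x [-0.0947 -0.0907 -0.0858] y [-0.0741  0.0026  0.0774] z [0.1744 0.178  0.1816]
side 165 x [-0.0914 -0.0854 -0.0823] y [-0.0835 -0.0119  0.0708] z [0.1621 0.175  0.1791]
[ 0.41697564 -0.0782148   0.173     ] [ 0.47016277 -0.12146964  0.27862117]
shift cm [ -3.87 -41.52 -48.8 ] turn deg [106.7  -0.    0. ] | 64.2 cm q6-> 0.38
```

```bash
python3 -m crank '[[-3.9,-41.5,-48.8,106.7,0,0,4],[-3.9,-41.5,-48.8,106.7,0,0,4],[-3.9,-41.5,-48.8,106.7,0,0,4],[-3.9,-41.5,-48.8,106.7,0,0,4],[-3.9,-41.5,-48.8,106.7,0,0,4]]' 40
python3 - <<'E'
from h import *
where();h=handle(0); plan([h[0],h[1],.27],np.degrees(YAW))
E
```

```text
clock: 0.92
position: [0.3159, 0.2329, 0.2506]
ee_rot: [0.703, -0.083, 0.702, 0.083]
contact_force: [1.3, -0.1, 0.4]
width: 0.0401
t 0.93 pos [0.3159 0.2329 0.2506] jawaz 13.5 xz -1.0 F [ 1.3 -0.1  0.4] w 0.0401 q [ 0.46 -0.02  1.81 -0.    1.35  0.22]
shift cm [ -1.94 -32.61   2.55] turn deg [52.7  0.1 -0. ] | 32.8 cm q6-> 0.32
```

```bash
python3 -m crank '[[-1.9,-32.6,2.5,52.7,0,0,4],[-1.9,-32.6,2.5,52.7,0,0,4],[-1.9,-32.6,2.5,52.7,0,0,4],[-1.9,-32.6,2.5,52.7,0,0,4],[-1.9,-32.6,2.5,52.7,0,0,4]]'; python3 -m crank '[[0,0,0,0,0,0,4]]'
python3 - <<'E'
from h import *
where();h=handle(0); plan([h[0],h[1],.154],np.degrees(YAW))
E
```

```text
clock: 1.55
position: [0.4135, -0.0637, 0.2689]
ee_rot: [0.667, 0.238, 0.666, -0.237]
contact_force: [1.2, 1.1, 0.8]
width: 0.0403
clock: 1.68
position: [0.4146, -0.0659, 0.2685]
ee_rot: [0.667, 0.237, 0.665, -0.238]
contact_force: [-0.1, -0.0, -0.9]
width: 0.0396
t 1.68 pos [ 0.4146 -0.0659  0.2685] jawaz -39.3 xz -1.0 F [-0.1 -0.  -0.9] w 0.0396 q [-0.32  0.02  1.73 -0.    1.39  0.36]
shift cm [11.46 -0.79  0.94] turn deg [-0.2  0.1  0. ] | 11.5 cm q6-> 0.33
```

```bash
python3 -m crank '[[2,-0.8,0.9,0,0,0,4],[5,-0.8,0.9,0,0,0,4],[8,-0.8,0.9,0,0,0,4],[10,-0.8,0.9,0,0,0,4],[11.4,-0.8,0.9,0,0,0,4]]'
python3 - <<'E'
from h import *
where();h=handle(0); plan([h[0],h[1],.154],np.degrees(YAW))
d=shot("top"); crop(d,220,420,120,290,4,"t1.png")
E
```

```text
clock: 2.3
position: [0.4145, -0.0723, 0.1535]
ee_rot: [0.667, 0.235, 0.668, -0.235]
contact_force: [0.5, -0.1, -0.6]
width: 0.0401
t 2.3 pos [ 0.4145 -0.0723  0.1535] jawaz -38.8 xz -1.0 F [ 0.5 -0.1 -0.6] w 0.0401 q [-0.34  0.11  1.93  0.    1.1   0.34]
shift cm [-0.05 -0.3   0.56] turn deg [ 0.4 -0.1  0. ] | 0.6 cm q6-> 0.33
```

View pics/t1.png

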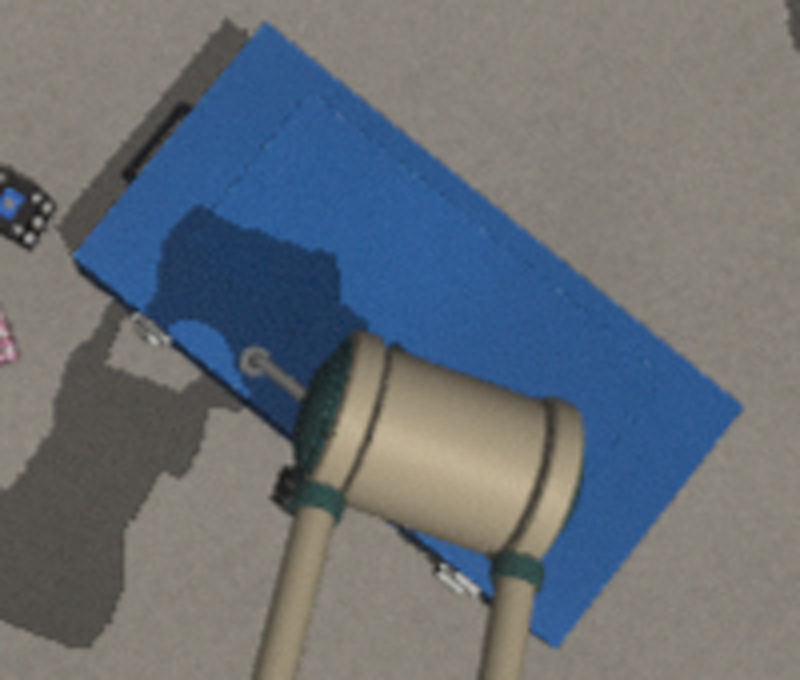

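The gripper is over the bar, with the bar visible at (255,360) to (300,390) leading under the wrist. I'll correct by 5 mm and close.

```bash
python3 -m crank '[[0,-0.3,0.5,0,0,0,4],[0,-0.3,0.5,0,0,0,2],[0,-0.3,0.5,0,0,0,0.5],[0,-0.3,0.5,0,0,0,0.5],[0,-0.3,0.5,0,0,0,0.5]]' 50;python3 -m crank '[[0,0,0,0,0,0,0.5],[0,0,0,0,0,0,0.5],[0,0,0,0,0,0,0.5]]'
python3 - <<'E'
from h import *
where()
s=manip.get_state()
p0=handle(0)
for th in(.1,.2,.3,.4,.5,.6,.7,.8,.9): print(th,np.round(to_tool(handle(th)-p0),1))
E
```

```text
clock: 2.98
position: [0.417, -0.0787, 0.1552]
ee_rot: [0.667, 0.236, 0.667, -0.235]
contact_force: [-1.4, 2.1, 5.4]
width: 0.0084
clock: 3.35
position: [0.417, -0.0787, 0.1552]
ee_rot: [0.667, 0.236, 0.667, -0.235]
contact_force: [-1.9, 3.1, 4.6]
width: 0.0082
t 3.35 pos [ 0.417  -0.0787  0.1552] jawaz -38.9 xz -1.0 F [-1.9  3.1  4.6] w 0.0082 q [-0.35  0.11  1.93  0.    1.11  0.33]
0.1 [-2.  -0.   0.7]
0.2 [-4.  -0.   1.6]
0.3 [-5.8 -0.   2.6]
0.4 [-7.5 -0.   3.9]
0.5 [-9.1 -0.   5.3]
0.6 [-10.6  -0.    6.9]
0.7 [-11.8  -0.    8.6]
0.8 [-12.9  -0.   10.4]
0.9 [-13.9  -0.   12.3]
```

```bash
python3 -m crank '[[-1,0,0.3,0,0,0,0.5],[-2.5,0,0.9,0,0,0,0.5],[-4,0,1.6,0,0,0,0.5],[-5.8,0,2.6,0,0,0,0.5],[-7.5,0,3.9,0,0,0,0.5]]'
python3 - <<'E'
from h import *
where()
E
```

```text
clock: 3.98
position: [0.4454, -0.1019, 0.2295]
ee_rot: [0.665, 0.236, 0.669, -0.235]
contact_force: [-3.7, 3.4, -1.3]
width: 0.008
t 3.98 pos [ 0.4454 -0.1019  0.2295] jawaz -38.9 xz -1.0 F [-3.7  3.4 -1.3] w 0.008 q [-0.38  0.1   1.74  0.    1.31  0.3 ]
```

```bash
python3 -m crank '[[-1.6,0,1.4,0,0,0,0.5],[-3.1,0,3,0,0,0,0.5],[-4.3,0,4.7,0,0,0,0.5],[-5.4,0,6.5,0,0,0,0.5],[-6.4,0,8.4,0,0,0,0.5]]'
python3 - <<'E'
from h import *
where(); print(handle(.9)-[0,0,.019])
E
```

```text
clock: 4.6
position: [0.5113, -0.1558, 0.2956]
ee_rot: [0.666, 0.235, 0.668, -0.235]
contact_force: [-3.4, 0.6, 2.2]
width: 0.008
t 4.6 pos [ 0.5113 -0.1558  0.2956] jawaz -38.9 xz -1.0 F [-3.4  0.6  2.2] w 0.008 q [-0.43  0.19  1.47 -0.    1.49  0.25]
[ 0.51240453 -0.15582308  0.29263539]
```

Well above balance (about 0.9 rad). I'll release and lift clear.

```bash
python3 -m crank '[[0,0,0,0,0,0,3],[0,0,0,0,0,0,3],[-3,0,-0.5,0,0,0,3],[-8,0,-2,0,0,0,3],[-12,0,-5,0,0,0,3]]'; python3 -m crank '[[0,0,-10,0,0,0,8],[0,0,-12,0,0,0,8]]';  python3 - <<'E'
from h import *
where()
d=shot("top"); cv2.imwrite("pics/t2.png",d["color"])
E
```

```text
clock: 5.22
position: [0.4736, -0.1246, 0.4141]
ee_rot: [0.666, 0.235, 0.667, -0.235]
contact_force: [-0.0, -0.0, 0.5]
width: 0.03
clock: 5.48
position: [0.3786, -0.0482, 0.4133]
ee_rot: [0.666, 0.236, 0.667, -0.235]
contact_force: [-0.3, 0.5, 0.7]
width: 0.0654
t 5.47 pos [ 0.3786 -0.0482  0.4133] jawaz -38.9 xz -1.0 F [-0.3  0.5  0.7] w 0.0654 q [-0.31 -0.08  1.48  0.    1.75  0.37]
```

View pics/t2.png

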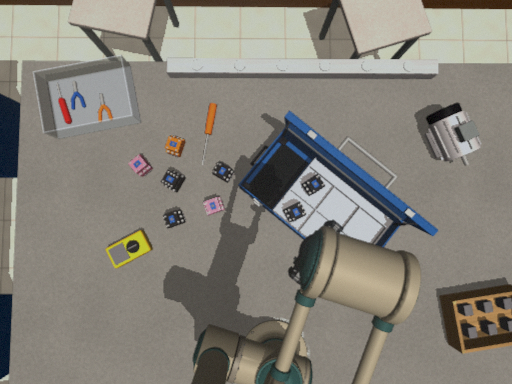

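The lid is open. The till shows contactors in the left column at (314,184) and (293,211), and the wrist covers the right part. I'll head for the contactors and look again from there.

Run:
```python
from h import *
plan([.438,.328,.2],20.0)
```

```text
shift cm [ 21.55  33.13 -17.96] turn deg [-58.7  -0.3  -0.2] | 43.4 cm q6-> 0.1
```

```bash
python3 -m crank '[[21.5,33.1,-18,-58.7,0,0,7],[21.5,33.1,-18,-58.7,0,0,7],[21.5,33.1,-18,-58.7,0,0,7],[21.5,33.1,-18,-58.7,0,0,7],[21.5,33.1,-18,-58.7,0,0,7]]'
python3 - <<'E'
from h import *
where();plan([.438,.328,.2],20.0)
d=shot("top"); cv2.imwrite("pics/t3.png",d["color"]); crop(d,230,440,100,260,3.8,"t3c.png")
E
```

```text
clock: 6.15
position: [0.4286, 0.2191, 0.2573]
ee_rot: [0.701, -0.094, 0.701, 0.094]
contact_force: [0.8, -0.1, -0.4]
width: 0.0702
t 6.15 pos [0.4286 0.2191 0.2573] jawaz 15.2 xz -1.0 F [ 0.8 -0.1 -0.4] w 0.0702 q [ 0.33  0.12  1.65 -0.    1.38  0.06]
shift cm [ 5.72 10.26  3.78] turn deg [-4.8 -0.   0. ] | 12.3 cm q6-> 0.15
```

View pics/t3c.png

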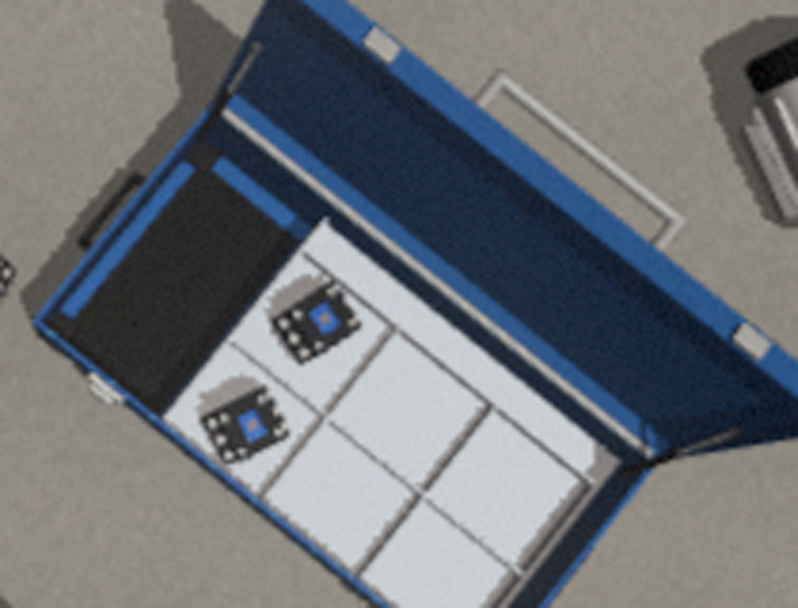

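View pics/t3.png

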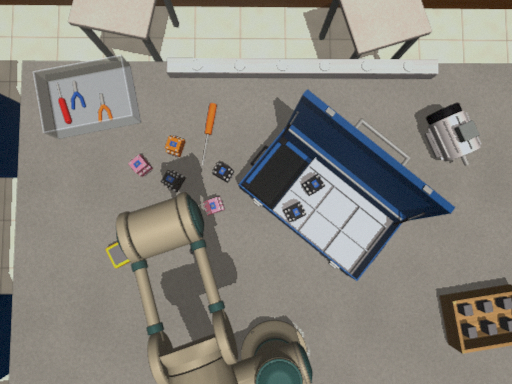

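Cells 3 and 6 (the left column, crop pixels (245,425) and (318,320)) are taken, and cells 1, 2, 4 and 5 are empty. The lid stands fully open. Next I'll check the divider crossings at crop (325,415) and (422,491) and descend on the first plain contactor.

Run:
```python
from h import *
d=shot("top")
def ray(u,v,z):
    r=np.array([(u-d["cx"])/d["f"],-(v-d["cy"])/d["f"],-1])@d["R"].T; k=(z-d["eye"][2])/r[2]; return d["eye"]+k*r
for n,(u,v),z in[("X3625",(325,415),.07),("X2514",(422,491),.07),("back4/5",(490,405),.07),("back5/6",(392,328),.07),("back corner r",(590,482),.07),("front 2/3",(262,494),.07),("front 1/2",(357,573),.07),("stow3top",(245,422),.109),("stow6top",(318,315),.109)]:
    p=ray(230+u/3.8,100+v/3.8,z)[:2]-C0; print(n,np.round([p@CX,p@CY],3))
where();plan([.438,.328,.2],20.0)
```

```text
X3625 [-0.02  -0.007]
X2514 [-0.018 -0.109]
back4/5 [ 0.074 -0.109]
back5/6 [ 0.073 -0.006]
back corner r [ 0.076 -0.213]
front 2/3 [-0.104 -0.007]
front 1/2 [-0.105 -0.109]
stow3top [-0.07   0.044]
stow6top [0.035 0.052]
t 6.25 pos [0.4269 0.2213 0.2544] jawaz 15.3 xz -1.0 F [-1.1 -0.4  0.6] w 0.07 q [0.33 0.12 1.65 0.   1.38 0.06]
shift cm [5.43 9.99 3.92] turn deg [-4.7 -0.4 -0.1] | 12.0 cm q6-> 0.15
```

```bash
python3 -m crank '[[5.4,10,3.9,-4.7,0,0,7],[5.4,10,3.9,-4.7,0,0,7],[5.4,10,3.9,-4.7,0,0,7],[5.4,10,3.9,-4.7,0,0,7]]'
python3 - <<'E'
from h import *
where();plan([.438,.328,.018],20.0)
s=shot("side"); crop(s,150,300,100,240,5,"s3.png")
E
```

```text
clock: 6.75
position: [0.441, 0.3231, 0.2047]
ee_rot: [0.697, -0.12, 0.697, 0.12]
contact_force: [0.7, 0.3, -0.2]
width: 0.07
t 6.75 pos [0.441  0.3231 0.2047] jawaz 19.5 xz -1.0 F [ 0.7  0.3 -0.2] w 0.07 q [ 0.51  0.25  1.61 -0.    1.28  0.16]
shift cm [18.66  0.58 -0.1 ] turn deg [-0.5 -0.1  0.1] | 18.7 cm q6-> 0.17
```

View pics/s3.png

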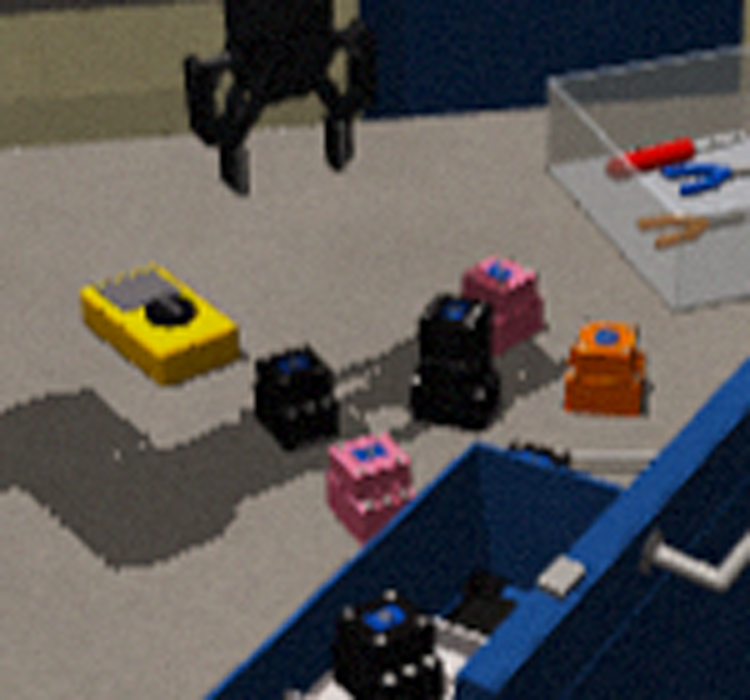

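The gripper hangs above the plain contactor at (295,395), which hasn't moved. I'll descend.

```bash
python3 -m crank '[[4,0.5,0,0,0,0,7],[9,0.5,0,0,0,0,7],[13,0.5,0,0,0,0,7],[16,0.5,0,0,0,0,7],[18.6,0.5,0,0,0,0,7]]'; python3 -m crank '[[0,0,0,0,0,0,4],[0,0,0,0,0,0,4],[0,0,0,0,0,0,4],[0,0,0,0,0,0,4],[0,0,0,0,0,0,4]]' 50
python3 - <<'E'
from h import *
where()
E
```

```text
clock: 7.42
position: [0.4403, 0.3274, 0.0188]
ee_rot: [0.697, -0.119, 0.696, 0.119]
contact_force: [0.2, -0.2, 1.1]
width: 0.0701
clock: 8.05
position: [0.4403, 0.3291, 0.0195]
ee_rot: [0.697, -0.12, 0.696, 0.12]
contact_force: [0.7, -0.6, 2.6]
width: 0.0444
t 8.05 pos [0.4403 0.3291 0.0195] jawaz 19.6 xz -1.0 F [ 0.7 -0.6  2.6] w 0.0444 q [ 0.52  0.44  1.85 -0.    0.85  0.17]
```

```bash
python3 -m crank '[[-3,0,0,0,0,0,4],[-8,0,0,0,0,0,4],[-14,0,0,0,0,0,4],[-20,0,0,0,0,0,4],[-20,0,0,0,0,0,4]]'
python3 - <<'E'
from h import *
where(); plan([*ch(-.064,-.060),.22],50.9)
E
```

```text
clock: 8.68
position: [0.4424, 0.3308, 0.224]
ee_rot: [0.701, -0.119, 0.693, 0.122]
contact_force: [-0.3, 0.6, -4.1]
width: 0.0442
t 8.68 pos [0.4424 0.3308 0.224 ] jawaz 19.6 xz -0.9999 F [-0.3  0.6 -4.1] w 0.0442 q [0.52 0.24 1.57 0.   1.32 0.17]
shift cm [  0.06 -43.02 -19.87] turn deg [-31.3   0.7   0.1] | 47.4 cm q6-> -1.35
```

```bash
python3 -m crank '[[0,-43,-19.9,-31.3,0.7,0,4],[0,-43,-19.9,-31.3,0.7,0,4],[0,-43,-19.9,-31.3,0.7,0,4],[0,-43,-19.9,-31.3,0.7,0,4],[0,-43,-19.9,-31.3,0.7,0,4]]'
python3 - <<'E'
from h import *
where(); plan([*ch(-.064,-.060),.22],50.9)
E
```

```text
clock: 9.3
position: [0.4112, 0.0315, 0.2169]
ee_rot: [0.633, -0.304, 0.643, 0.304]
contact_force: [1.7, -0.8, -3.0]
width: 0.0443
t 9.3 pos [0.4112 0.0315 0.2169] jawaz 50.9 xz -0.9999 F [ 1.7 -0.8 -3. ] w 0.0443 q [-0.09  0.04  1.83 -0.01  1.28 -0.97]
shift cm [ -0.18  -9.96 -14.16] turn deg [ 0.  -0.7 -0.3] | 17.3 cm q6-> -1.39
```

```bash
python3 -m crank '[[-0.2,-10,-14.2,0,-0.7,0,4],[-0.2,-10,-14.2,0,-0.7,0,4],[-0.2,-10,-14.2,0,-0.7,0,4],[-0.2,-10,-14.2,0,-0.7,0,4],[-0.2,-10,-14.2,0,-0.7,0,4]]'
python3 - <<'E'
from h import *
where(); plan([*ch(-.064,-.060),.0725],50.9)
s=shot("side"); crop(s,100,300,150,330,4,"s4.png")
E
```

```text
clock: 9.93
position: [0.3997, -0.1395, 0.2205]
ee_rot: [0.638, -0.301, 0.64, 0.306]
contact_force: [0.2, 0.6, -4.3]
width: 0.0444
t 9.93 pos [ 0.3997 -0.1395  0.2205] jawaz 50.8 xz -1.0 F [ 0.2  0.6 -4.3] w 0.0444 q [-0.5   0.06  1.81  0.    1.28 -1.39]
shift cm [14.8  -0.18 -0.17] turn deg [-0.1  0.  -0.4] | 14.8 cm q6-> -1.4
```

View pics/s4.png

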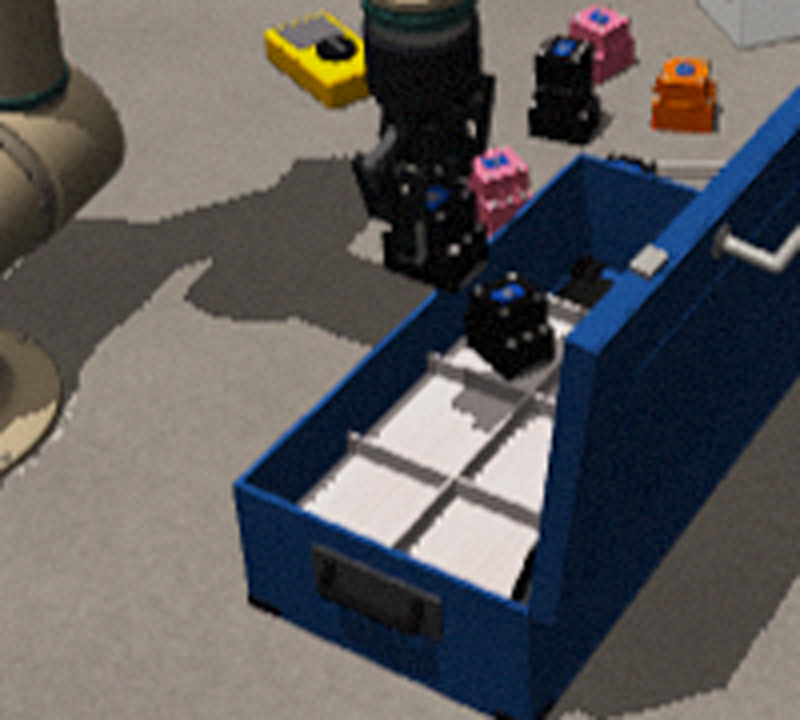

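The contactor is held upright above cell2. That cell is the empty compartment at (440,415), with a shadow falling on it. I'll lower it.

```bash
python3 -m crank '[[4,-0.2,-0.2,0,0,0,4],[9,-0.2,-0.2,0,0,0,4],[12,-0.2,-0.2,0,0,0,4],[13.5,-0.2,-0.2,0,0,0,4],[14.3,-0.2,-0.2,0,0,0,4]]'; python3 -m crank '[[0.2,0,0,0,0,0,4],[0.5,0,0,0,0,0,4]]'
python3 - <<'E'
from h import *
where(); plan([*ch(-.064,-.060),.0715],50.9)
E
```

```text
clock: 10.6
position: [0.4002, -0.141, 0.0779]
ee_rot: [0.638, -0.303, 0.639, 0.306]
contact_force: [1.0, 0.2, -3.8]
width: 0.0444
clock: 10.85
position: [0.4015, -0.1427, 0.0745]
ee_rot: [0.639, -0.303, 0.638, 0.304]
contact_force: [0.1, -0.5, -3.4]
width: 0.0446
t 10.85 pos [ 0.4015 -0.1427  0.0745] jawaz 50.9 xz -1.0 F [ 0.1 -0.5 -3.4] w 0.0446 q [-0.51  0.21  2.04  0.    0.89 -1.4 ]
shift cm [ 0.3   0.27 -0.02] turn deg [-0.   0.1 -0.1] | 0.4 cm q6-> -1.39
```

```bash
python3 -m crank '[[0.2,0,0,0,0,0,4],[0.4,0,0,0,0,0,4]]'
python3 - <<'E'
from h import *
where()
E
```

```text
clock: 11.1
position: [0.401, -0.1428, 0.0714]
ee_rot: [0.639, -0.303, 0.639, 0.305]
contact_force: [-5.0, 4.2, 24.5]
width: 0.0442
t 11.1 pos [ 0.401  -0.1428  0.0714] jawaz 50.8 xz -1.0 F [-5.   4.2 24.5] w 0.0442 q [-0.51  0.22  2.05  0.    0.88 -1.4 ]
```

```bash
python3 -m crank '[[-0.1,0,0,0,0,0,4.4],[-0.1,0,0,0,0,0,6],[-0.1,0,0,0,0,0,6],[-0.1,0,0,0,0,0,6],[-2,0,0,0,0,0,6]]';python3 -m crank '[[-4,0,0,0,0,0,6],[-9,0,0,0,0,0,6],[-15,0,0,0,0,0,6],[-15,0,0,0,0,0,6]]'
python3 - <<'E'
from h import *
where(); d=shot("top"); cv2.imwrite("pics/t5.png",cv2.resize(d["color"][90:270,110:430],None,fx=2.5,fy=2.5,interpolation=cv2.INTER_CUBIC))
P=cloud(d); z=P[...,2]
m=((z>0.015)&(z<0.13)).astype(np.uint8)
n,l,st,ce=cv2.connectedComponentsWithStats(m)
for i in range(1,n):
    if 150<st[i,4]<500:
        q=P[l==i]; print(st[i],round(np.nanpercentile(q[:,2],95),3),cv2.minAreaRect(q[:,:2].astype(np.float32)*1000))
plan([.5917,.1696,.22],150)
E
```

```text
clock: 11.72
position: [0.3997, -0.1422, 0.0891]
ee_rot: [0.638, -0.301, 0.64, 0.306]
contact_force: [-0.3, -0.3, -1.0]
width: 0.0601
clock: 12.22
position: [0.4039, -0.1447, 0.2445]
ee_rot: [0.641, -0.306, 0.637, 0.302]
contact_force: [0.1, -0.6, -1.9]
width: 0.0603
t 12.22 pos [ 0.4039 -0.1447  0.2445] jawaz 50.9 xz -1.0 F [ 0.1 -0.6 -1.9] w 0.0603 q [-0.51  0.04  1.77  0.    1.33 -1.4 ]
[ 71  80  15  30 166] 0.024 ((852.0126342773438, 655.392578125), (97.37799835205078, 44.856388092041016), 7.86885929107666)
[ 56  83  16  41 215] 0.031 ((820.2777099609375, 701.661865234375), (142.19058227539062, 23.02161407470703), 20.05464744567871)
[204 103  12  32 227] 0.029 ((769.7266235351562, 212.16259765625), (24.872421264648438, 104.98637390136719), 81.53931427001953)
[164 135  21  21 300] 0.062 ((677.877685546875, 326.3446350097656), (45.792869567871094, 58.144996643066406), 71.28804016113281)
[128 154  24  22 298] 0.062 ((613.453369140625, 439.36767578125), (57.860260009765625, 46.23948287963867), 40.47047424316406)
[212 162  22  20 261] 0.061 ((591.8480834960938, 169.66732788085938), (58.132049560546875, 45.25117111206055), 59.985355377197266)
[160 170  25  22 330] 0.097 ((561.328857421875, 326.8683166503906), (44.387596130371094, 58.050445556640625), 62.19462203979492)
[203 196  21  19 266] 0.062 ((480.3064270019531, 198.82308959960938), (45.12525939941406, 58.16791915893555), 19.97653579711914)
[345 255  25  26 360] 0.117 ((292.0925598144531, -246.61248779296875), (41.714595794677734, 70.99404907226562), 47.95552444458008)
shift cm [ 2.24  5.1  36.26] turn deg [80.8  0.2  0. ] | 36.7 cm q6-> 0.64
```

View pics/t5.png

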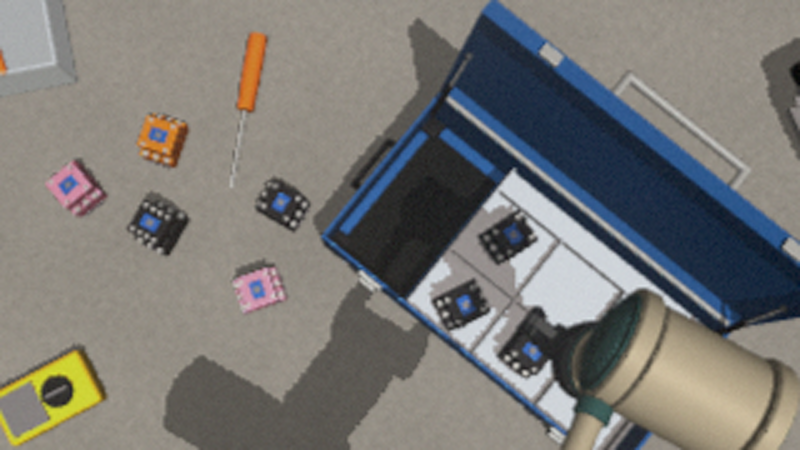

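Cell2 now holds the contactor upright at (525,345). Next is plain B at crop (283,203).

```bash
python3 -m crank '[[2.2,5.1,36.3,80.8,0,0,7],[2.2,5.1,36.3,80.8,0,0,7],[2.2,5.1,36.3,80.8,0,0,7],[2.2,5.1,36.3,80.8,0,0,7],[2.2,5.1,36.3,80.8,0,0,7]]';python3 - <<'E'
from h import *
where();plan([.5917,.1696,.2],150)
E
```

```text
clock: 12.9
position: [0.5438, 0.0931, 0.2216]
ee_rot: [0.705, -0.018, 0.709, 0.02]
contact_force: [1.0, -0.6, -0.2]
width: 0.07
t 12.9 pos [0.5438 0.0931 0.2216] jawaz 3.1 xz -1.0 F [ 1.  -0.6 -0.2] w 0.07 q [ 0.04  0.25  1.57  0.    1.33 -0.01]
shift cm [2.15 7.38 5.2 ] turn deg [33.1 -0.3 -0. ] | 9.3 cm q6-> 0.67
```

```bash
python3 -m crank '[[2.1,7.4,5.2,33.1,-0.3,0,7],[2.1,7.4,5.2,33.1,-0.3,0,7],[2.1,7.4,5.2,33.1,-0.3,0,7],[2.1,7.4,5.2,33.1,-0.3,0,7],[2.1,7.4,5.2,33.1,-0.3,0,7]]';python3 - <<'E'
from h import *
where();plan([.5917,.1696,.018],150)
s=shot("side"); crop(s,150,310,100,240,5,"s6.png")
E
```

```text
clock: 13.52
position: [0.5909, 0.1682, 0.202]
ee_rot: [0.684, 0.181, 0.683, -0.18]
contact_force: [-0.3, -0.4, -0.0]
width: 0.0697
t 13.53 pos [0.5909 0.1682 0.202 ] jawaz -29.6 xz -1.0 F [-0.3 -0.4 -0. ] w 0.0697 q [0.16 0.35 1.47 0.   1.32 0.68]
shift cm [ 1.84e+01  1.30e-01 -1.00e-02] turn deg [ 0.4  0.  -0.1] | 18.4 cm q6-> 0.69
```

View pics/s6.png

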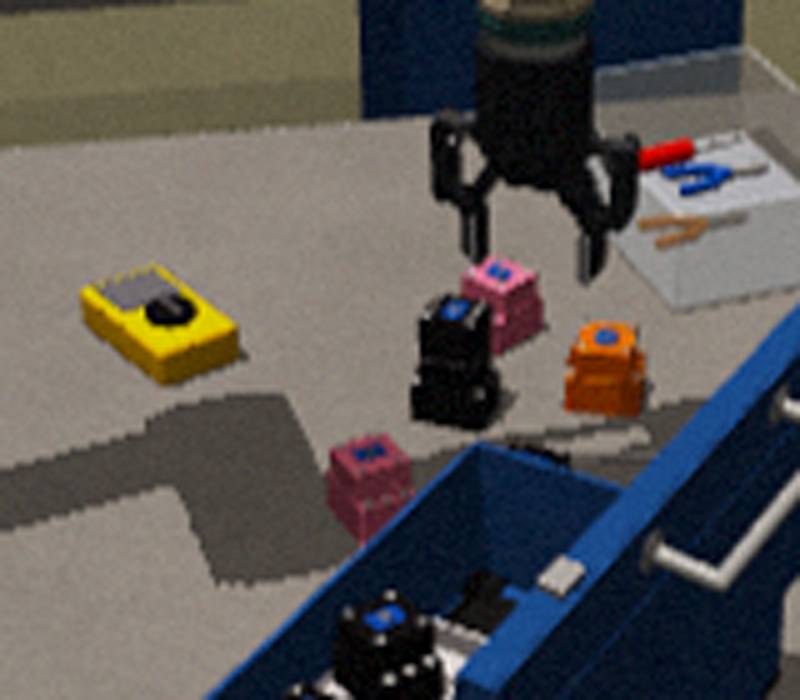

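The tip of contactor B is visible at (540,452), unmoved. I'll descend.

```bash
python3 -m crank '[[4,0.1,0,0.4,0,0,7],[9,0.1,0,0.4,0,0,7],[13,0.1,0,0.4,0,0,7],[16,0.1,0,0.4,0,0,7],[18.4,0.1,0,0.4,0,0,7]]'; python3 -m crank '[[0,0,0,0,0,0,4],[0,0,0,0,0,0,4],[0,0,0,0,0,0,4],[0,0,0,0,0,0,4],[0,0,0,0,0,0,4]]' 50
python3 - <<'E'
from h import *
where()
E
```

```text
clock: 14.2
position: [0.5921, 0.169, 0.0178]
ee_rot: [0.683, 0.184, 0.682, -0.183]
contact_force: [-0.2, 0.2, 0.3]
width: 0.0702
clock: 14.82
position: [0.5927, 0.1698, 0.0193]
ee_rot: [0.684, 0.184, 0.682, -0.183]
contact_force: [0.5, 0.4, -2.1]
width: 0.0446
t 14.82 pos [0.5927 0.1698 0.0193] jawaz -30.1 xz -1.0 F [ 0.5  0.4 -2.1] w 0.0446 q [0.17 0.52 1.7  0.   0.92 0.69]
```

```bash
python3 -m crank '[[-3,0,0,0,0,0,4],[-8,0,0,0,0,0,4],[-14,0,0,0,0,0,4],[-21,0,0,0,0,0,4],[-21,0,0,0,0,0,4]]'
python3 - <<'E'
from h import *
where(); plan([*ch(-.075,0),.23],50.9); plan([*ch(-.064,-.163),.23],50.9)
E
```

```text
clock: 15.45
position: [0.5949, 0.17, 0.2351]
ee_rot: [0.688, 0.186, 0.678, -0.181]
contact_force: [0.5, -0.9, -4.7]
width: 0.0445
t 15.45 pos [0.5949 0.17   0.2351] jawaz -30.1 xz -0.9999 F [ 0.5 -0.9 -4.7] w 0.0445 q [0.17 0.33 1.41 0.   1.38 0.69]
shift cm [  0.18 -30.64  -1.47] turn deg [-81.    0.9  -0. ] | 30.7 cm q6-> -1.2
shift cm [ -0.   -46.91  -2.94] turn deg [-81.    0.9  -0. ] | 47.0 cm q6-> -1.59
```

```bash
python3 -m crank '[[0,-46.9,-2.9,-81,0.9,0,4],[0,-46.9,-2.9,-81,0.9,0,4],[0,-46.9,-2.9,-81,0.9,0,4],[0,-46.9,-2.9,-81,0.9,0,4],[0,-46.9,-2.9,-81,0.9,0,4]]'
python3 - <<'E'
from h import *
where(); plan([*ch(-.064,-.163),.23],50.9)
E
```

```text
clock: 16.08
position: [0.4291, -0.0752, 0.2271]
ee_rot: [0.693, -0.123, 0.699, 0.126]
contact_force: [0.3, -0.7, -2.1]
width: 0.0443
t 16.07 pos [ 0.4291 -0.0752  0.2271] jawaz 20.3 xz -1.0 F [ 0.3 -0.7 -2.1] w 0.0443 q [-0.33  0.07  1.78 -0.    1.3  -0.69]
shift cm [ -0.25 -10.39 -13.95] turn deg [-30.6  -0.3  -0.4] | 17.4 cm q6-> -1.63
```

```bash
python3 -m crank '[[-0.2,-10.4,-14,-30.6,-0.3,0,4],[-0.2,-10.4,-14,-30.6,-0.3,0,4],[-0.2,-10.4,-14,-30.6,-0.3,0,4],[-0.2,-10.4,-14,-30.6,-0.3,0,4],[-0.2,-10.4,-14,-30.6,-0.3,0,4]]'
python3 - <<'E'
from h import *
where(); plan([*ch(-.064,-.163),.0725],50.9)
s=shot("side"); crop(s,100,300,150,330,4,"s7.png")
E
```

```text
clock: 16.7
position: [0.3338, -0.2201, 0.2296]
ee_rot: [0.64, -0.298, 0.64, 0.303]
contact_force: [0.4, 0.6, -2.9]
width: 0.0446
t 16.7 pos [ 0.3338 -0.2201  0.2296] jawaz 50.3 xz -1.0 F [ 0.4  0.6 -2.9] w 0.0446 q [-0.76  0.01  1.83  0.    1.3  -1.64]
shift cm [15.71 -0.22 -0.08] turn deg [-0.6  0.2 -0.4] | 15.7 cm q6-> -1.65
```

View pics/s7.png

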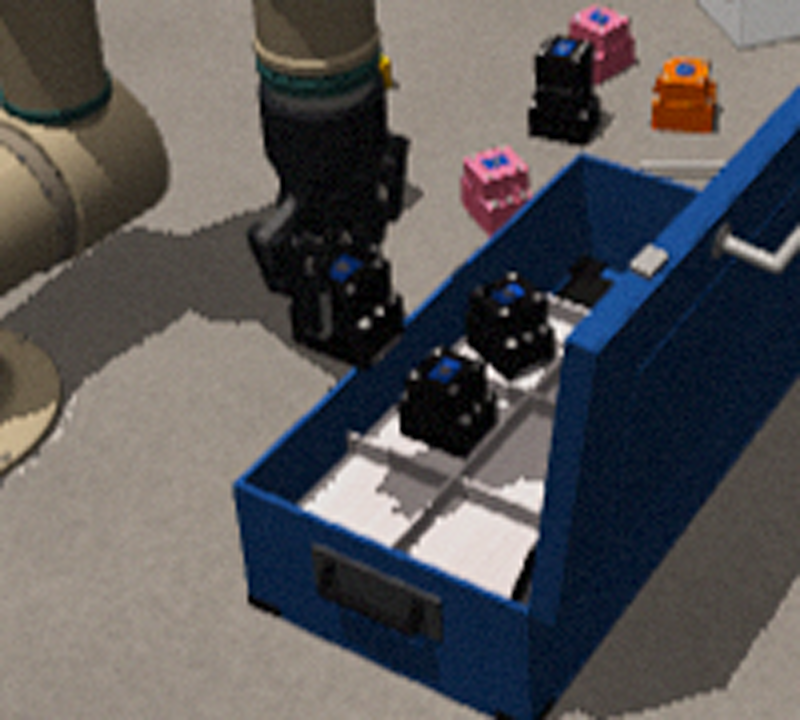

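Cell2 holds its contactor upright at (447,400), and the second one is held above cell1. I'll lower it.

```bash
python3 -m crank '[[4,-0.2,-0.1,-0.6,0,0,4],[9,-0.2,-0.1,-0.6,0,0,4],[12.5,-0.2,-0.1,-0.6,0,0,4],[14.4,-0.2,-0.1,-0.6,0,0,4],[15.3,-0.2,-0.1,-0.6,0,0,4]]'; python3 -m crank '[[0.2,0,0,0,0,0,4],[0.4,0,0,0,0,0,4],[0.5,0,0,0,0,0,4]]'
python3 - <<'E'
from h import *
where(); plan([*ch(-.064,-.163),.0715],50.9)
E
```

```text
clock: 17.38
position: [0.3357, -0.2193, 0.0763]
ee_rot: [0.638, -0.303, 0.638, 0.309]
contact_force: [-0.6, -0.3, -3.0]
width: 0.0445
clock: 17.75
position: [0.3363, -0.2213, 0.0732]
ee_rot: [0.638, -0.304, 0.637, 0.307]
contact_force: [0.2, -1.0, -2.5]
width: 0.0443
t 17.75 pos [ 0.3363 -0.2213  0.0732] jawaz 51.2 xz -1.0 F [ 0.2 -1.  -2.5] w 0.0443 q [-0.76  0.18  2.09  0.    0.87 -1.65]
shift cm [ 0.17  0.17 -0.1 ] turn deg [ 0.3  0.1 -0.2] | 0.3 cm q6-> -1.65
```

```bash
python3 -m crank '[[0.1,0,0,0,0,0,4],[0.2,0,0,0,0,0,4]]'
python3 - <<'E'
from h import *
where()
E
```

```text
clock: 18.0
position: [0.3359, -0.2211, 0.071]
ee_rot: [0.638, -0.303, 0.638, 0.307]
contact_force: [-1.9, 2.7, 11.2]
width: 0.0448
t 18.0 pos [ 0.3359 -0.2211  0.071 ] jawaz 51.2 xz -1.0 F [-1.9  2.7 11.2] w 0.0448 q [-0.76  0.19  2.09  0.    0.87 -1.65]
```

```bash
python3 -m crank '[[-0.1,0,0,0,0,0,4.4],[-0.1,0,0,0,0,0,6],[-0.1,0,0,0,0,0,6],[-0.1,0,0,0,0,0,6],[-2,0,0,0,0,0,6]]';python3 -m crank '[[-4,0,0,0,0,0,6],[-9,0,0,0,0,0,6],[-15,0,0,0,0,0,6],[-17,0,0,0,0,0,6]]'
python3 - <<'E'
from h import *
where(); d=shot("top"); P=cloud(d); z=P[...,2]
m=((z>0.015)&(z<0.13)).astype(np.uint8)
n,l,st,ce=cv2.connectedComponentsWithStats(m)
for i in range(1,n):
    if 200<st[i,4]<500:
        q=P[l==i]; print(st[i],round(np.nanpercentile(q[:,2],95),3),cv2.minAreaRect(q[:,:2].astype(np.float32)*1000))
        if abs(st[i,0]-160)<3: t=q[q[:,2]>.085]; print("top face",len(t),cv2.minAreaRect(t[:,:2].astype(np.float32)*1000))
plan([.5614,.3269,.25],62.3)
E
```

```text
clock: 18.62
position: [0.3349, -0.2203, 0.0899]
ee_rot: [0.637, -0.302, 0.638, 0.308]
contact_force: [0.1, -0.2, -0.3]
width: 0.0601
clock: 19.12
position: [0.3375, -0.2232, 0.2645]
ee_rot: [0.639, -0.306, 0.637, 0.305]
contact_force: [0.9, -0.2, -1.0]
width: 0.0599
t 19.12 pos [ 0.3375 -0.2232  0.2645] jawaz 51.2 xz -1.0 F [ 0.9 -0.2 -1. ] w 0.0599 q [-0.76 -0.01  1.77  0.    1.38 -1.65]
[ 56  83  16  41 219] 0.031 ((819.5451049804688, 702.4286499023438), (141.83282470703125, 23.119619369506836), 20.45831871032715)
[204 103  12  39 240] 0.029 ((758.88232421875, 214.4153594970703), (25.23921012878418, 130.8716278076172), 81.45197296142578)
[164 135  21  22 298] 0.062 ((677.7113647460938, 326.1968078613281), (45.496490478515625, 58.410579681396484), 70.86857604980469)
[128 154  24  22 298] 0.062 ((612.9304809570312, 438.7139892578125), (57.595237731933594, 45.314212799072266), 39.073551177978516)
[160 170  25  22 330] 0.097 ((561.3584594726562, 327.47808837890625), (45.23027038574219, 58.05368423461914), 60.84584426879883)
top face 201 ((561.8472290039062, 327.9391174316406), (44.08514404296875, 43.353904724121094), 59.76024627685547)
[203 196  21  19 264] 0.062 ((480.4263000488281, 198.65676879882812), (44.872222900390625, 57.84637451171875), 19.384063720703125)
[485 285  27  25 426] 0.082 ((180.5921173095703, -723.4365234375), (64.09449005126953, 117.32630157470703), 9.192914962768555)
[265 325  38  38 461] 0.114 ((55.294708251953125, -36.74913024902344), (167.35791015625, 55.74626541137695), 47.16231918334961)
shift cm [ 1.58 17.12 56.89] turn deg [-11.1   0.1   0.3] | 59.4 cm q6-> -0.73
```

```bash
python3 -m crank '[[1.5,17.1,56.9,-10,0,0,7],[1.5,17.1,56.9,-10,0,0,7],[1.5,17.1,56.9,-10,0,0,7],[1.5,17.1,56.9,-10,0,0,7],[1.5,17.1,56.9,-10,0,0,7]]';python3 - <<'E'
from h import *
where();plan([.5615,.3273,.25],61.3)
E
```

```text
clock: 19.8
position: [0.4538, 0.0695, 0.2531]
ee_rot: [0.609, -0.358, 0.609, 0.362]
contact_force: [1.7, -0.3, -0.4]
width: 0.07
t 19.8 pos [0.4538 0.0695 0.2531] jawaz 61.2 xz -1.0 F [ 1.7 -0.3 -0.4] w 0.07 q [-0.    0.09  1.69  0.    1.36 -1.07]
shift cm [ 0.4   2.99 27.78] turn deg [-0.1  0.2 -0.3] | 27.9 cm q6-> -0.7
```

```bash
python3 -m crank '[[0.4,3,27.8,0,0,0,7],[0.4,3,27.8,0,0,0,7],[0.4,3,27.8,0,0,0,7],[0.4,3,27.8,0,0,0,7],[0.4,3,27.8,0,0,0,7]]';python3 -m crank '[[0,0,0,0,0,0,7]]'
python3 - <<'E'
from h import *
where();plan([.5615,.3273,.054],61.3)
s=shot("side"); crop(s,150,310,100,240,5,"s8.png")
E
```

```text
clock: 20.42
position: [0.5618, 0.3286, 0.2488]
ee_rot: [0.608, -0.358, 0.609, 0.363]
contact_force: [-0.2, -0.6, -1.0]
width: 0.0699
clock: 20.55
position: [0.5615, 0.3274, 0.2486]
ee_rot: [0.608, -0.358, 0.609, 0.363]
contact_force: [-0.4, -1.9, -0.5]
width: 0.0699
t 20.55 pos [0.5615 0.3274 0.2486] jawaz 61.3 xz -1.0 F [-0.4 -1.9 -0.5] w 0.0699 q [ 0.42  0.38  1.3   0.01  1.46 -0.65]
shift cm [19.46 -0.13 -0.03] turn deg [ 0.   0.1 -0.4] | 19.5 cm q6-> -0.65
```

View pics/s8.png

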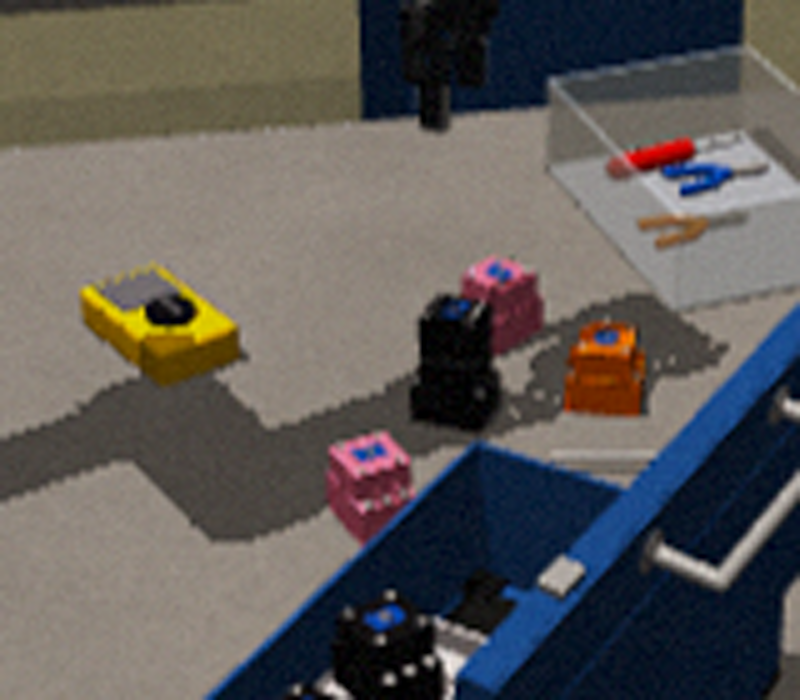

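The tall contactor is at (455,360), unmoved, and the open fingers are above it. I'll descend and grip.

```bash
python3 -m crank '[[5,-0.1,0,0,0,0,7],[10,-0.1,0,0,0,0,7],[14,-0.1,0,0,0,0,7],[17,-0.1,0,0,0,0,7],[19.4,-0.1,0,0,0,0,7]]'; python3 -m crank '[[0,0,0,0,0,0,4],[0,0,0,0,0,0,3.8],[0,0,0,0,0,0,3.8],[0,0,0,0,0,0,3.8],[0,0,0,0,0,0,3.8]]' 50
python3 - <<'E'
from h import *
where()
E
```

```text
clock: 21.22
position: [0.5607, 0.3238, 0.0556]
ee_rot: [0.608, -0.357, 0.61, 0.361]
contact_force: [0.7, 0.1, 0.5]
width: 0.0702
clock: 21.85
position: [0.562, 0.3261, 0.0573]
ee_rot: [0.609, -0.358, 0.608, 0.362]
contact_force: [0.6, -2.0, -1.1]
width: 0.0423
t 21.85 pos [0.562  0.3261 0.0573] jawaz 61.2 xz -1.0 F [ 0.6 -2.  -1.1] w 0.0423 q [ 0.42  0.52  1.58  0.01  1.05 -0.66]
```

```bash
python3 -m crank '[[-3,0,0,0,0,0,3.8],[-8,0,0,0,0,0,3.8],[-14,0,0,0,0,0,3.8],[-20,0,0,0,0,0,3.8],[-20,0,0,0,0,0,3.8]]'
python3 - <<'E'
from h import *
where(); plan([*ch(-.04,.16),.25],50.9)
E
```

```text
clock: 22.48
position: [0.5652, 0.3264, 0.2639]
ee_rot: [0.614, -0.358, 0.604, 0.361]
contact_force: [0.1, -0.2, -4.5]
width: 0.0424
t 22.48 pos [0.5652 0.3264 0.2639] jawaz 61.2 xz -0.9999 F [ 0.1 -0.2 -4.5] w 0.0424 q [ 0.41  0.37  1.28  0.01  1.47 -0.65]
shift cm [  1.05 -14.3  -27.76] turn deg [10.3  0.8  0.1] | 31.2 cm q6-> -0.97
```

```bash
python3 -m crank '[[1,-14.3,-27.8,10.3,0.8,0,3.8],[1,-14.3,-27.8,10.3,0.8,0,3.8],[1,-14.3,-27.8,10.3,0.8,0,3.8],[1,-14.3,-27.8,10.3,0.8,0,3.8],[1,-14.3,-27.8,10.3,0.8,0,3.8]]'; python3 -m crank '[[0,0,0,0,0,0,3.8]]'
python3 - <<'E'
from h import *
where(); plan([*ch(-.04,.16),.064],50.9)
d=shot("top"); crop(d,220,380,90,230,5,"t9.png")
E
```

```text
clock: 23.1
position: [0.5523, 0.0111, 0.2437]
ee_rot: [0.634, -0.304, 0.643, 0.304]
contact_force: [0.4, -0.1, -3.1]
width: 0.0421
clock: 23.22
position: [0.5523, 0.0083, 0.2435]
ee_rot: [0.634, -0.302, 0.645, 0.301]
contact_force: [0.9, 1.0, -3.5]
width: 0.0425
t 23.23 pos [0.5523 0.0083 0.2435] jawaz 50.5 xz -0.9999 F [ 0.9  1.  -3.5] w 0.0425 q [-0.1   0.24  1.52 -0.01  1.39 -0.98]
shift cm [17.94 -0.05  1.03] turn deg [-0.4 -0.9 -0.3] | 18.0 cm q6-> -0.98
```

View pics/t9.png

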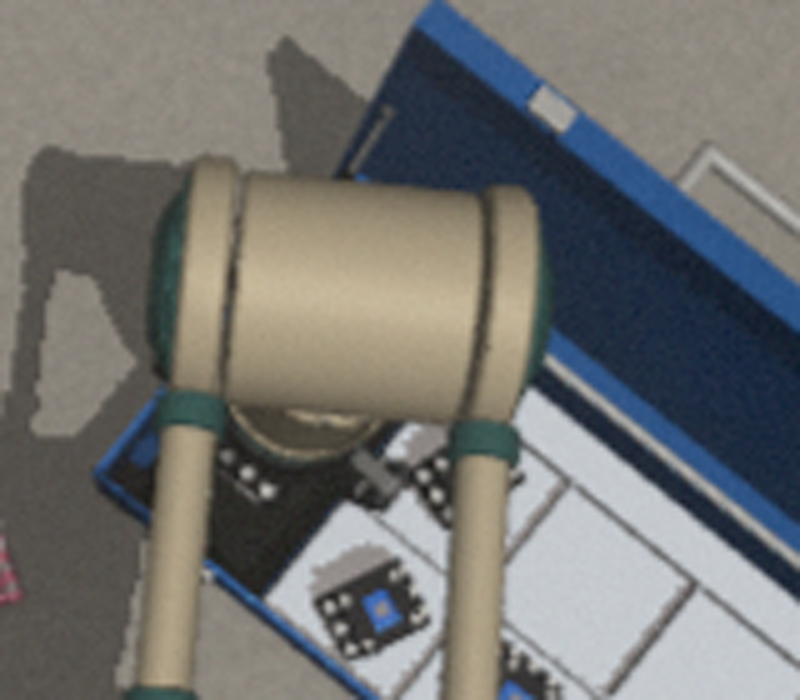

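Run:
```python
from h import *
d=shot("top");P=cloud(d)
q=P[120:180,250:332].reshape(-1,3);q=q[q[:,2]>.4]
rel=q[:,:2]-C0;print("z",np.nanpercentile(q[:,2],[1,50,99]),"chest x max",np.percentile(rel@CX,[1,50,99]),"y",np.percentile(rel@CY,[1,99]))
P2=P.reshape(-1,3);rel=P2[:,:2]-C0;m=(P2[:,2]>.25)&(P2[:,2]<.42)&(rel@CX>.08);print("lid x,z",np.percentile((rel@CX)[m],[1,50,99]),np.percentile(P2[m,2],[1,50,99]))
```

```text
z [0.45336249 0.64195735 0.65248358] chest x max [-0.11021302 -0.04798316  0.01179314] y [0.09777391 0.22205797]
lid x,z [0.13935211 0.15368363 0.20081061] [0.25134713 0.31230067 0.3493373 ]
```

The wrist reaches chest x of about 0.01 m at most, and the lid stands beyond 0.11 m, so it's clear. I'll lower the tall one into the bay.

```bash
python3 -m crank '[[4,0,1,0,-0.9,0,3.8],[9,0,1,0,-0.9,0,3.8],[13.5,0,1,0,-0.9,0,3.8],[16,0,1,0,-0.9,0,3.8],[17.4,0,1,0,-0.9,0,3.8]]'; python3 -m crank '[[0.2,0,0,0,0,0,3.8],[0.3,0,0,0,0,0,3.8]]'
python3 - <<'E'
from h import *
where(); plan([*ch(-.04,.16),.063],50.9)
E
```

```text
clock: 23.95
position: [0.5569, 0.0213, 0.0694]
ee_rot: [0.638, -0.302, 0.638, 0.307]
contact_force: [-0.5, 0.0, -3.8]
width: 0.0424
clock: 24.2
position: [0.5592, 0.0199, 0.0693]
ee_rot: [0.64, -0.302, 0.637, 0.305]
contact_force: [0.3, 0.5, -4.0]
width: 0.042
t 24.2 pos [0.5592 0.0199 0.0693] jawaz 50.9 xz -1.0 F [ 0.3  0.5 -4. ] w 0.042 q [-0.09  0.39  1.77  0.01  0.98 -0.98]
shift cm [ 0.63 -0.16 -0.59] turn deg [-0.   0.3 -0.1] | 0.9 cm q6-> -0.99
```

```bash
python3 -m crank '[[0.3,0,-0.5,0,0,0,3.8],[0.5,0,-0.5,0,0,0,3.8],[0.6,0,-0.5,0,0,0,3.8]]'
python3 - <<'E'
from h import *
where()
E
```

```text
clock: 24.58
position: [0.555, 0.0153, 0.0632]
ee_rot: [0.64, -0.302, 0.638, 0.305]
contact_force: [-2.6, -2.3, 6.6]
width: 0.0424
t 24.57 pos [0.555  0.0153 0.0632] jawaz 50.8 xz -1.0 F [-2.6 -2.3  6.6] w 0.0424 q [-0.1   0.39  1.79  0.01  0.96 -0.99]
```

Landed. I'll release and lift.

```bash
python3 -m crank '[[-0.1,0,0,0,0,0,4.4],[-0.1,0,0,0,0,0,6],[-0.1,0,0,0,0,0,6],[-0.1,0,0,0,0,0,6],[-2,0,0,0,0,0,6]]';python3 -m crank '[[-4,0,0,0,0,0,6],[-9,0,0,0,0,0,6],[-15,0,0,0,0,0,6],[-21,0,0,0,0,0,6],[-27,0,0,0,0,0,6]]'
python3 - <<'E'
from h import *
where(); plan([.35,.1,.4],np.degrees(YAW))
E
```

```text
clock: 25.2
position: [0.5537, 0.0157, 0.0812]
ee_rot: [0.638, -0.301, 0.639, 0.306]
contact_force: [-1.0, 0.2, -0.1]
width: 0.0599
clock: 25.82
position: [0.5547, 0.0141, 0.3544]
ee_rot: [0.64, -0.302, 0.638, 0.305]
contact_force: [0.8, -0.1, -0.9]
width: 0.06
t 25.82 pos [0.5547 0.0141 0.3544] jawaz 50.9 xz -1.0 F [ 0.8 -0.1 -0.9] w 0.06 q [-0.1   0.2   1.31  0.01  1.63 -0.99]
shift cm [-4.52 21.32 -6.23] turn deg [90.   0.1 -0.4] | 22.7 cm q6-> 0.83
```

```bash
python3 -m crank '[[-4.5,21.3,-6.2,90,0,0,3],[-4.5,21.3,-6.2,90,0,0,3],[-4.5,21.3,-6.2,90,0,0,3],[-4.5,21.3,-6.2,90,0,0,3],[-4.5,21.3,-6.2,90,0,0,3]]' 40
python3 - <<'E'
from h import *
where()
d=shot("top"); s=shot("side"); crop(d,110,430,90,270,2.5,"t10.png"); crop(s,80,330,130,330,3.2,"s10.png")
P=cloud(d).reshape(-1,3);Q=cloud(s).reshape(-1,3)
for n,A in(("top",P),("side",Q)):
    rel=A[:,:2]-C0; x=rel@CX;y=rel@CY
    m=(x>.08)&(x<.26)&(abs(y)<.26)&(A[:,2]>.15)&(A[:,2]<.4); 
    print(n,m.sum())
    for lo in np.arange(.17,.37,.02):
        k=m&(A[:,2]>lo)&(A[:,2]<lo+.02); 
        if k.sum()>5: print(round(lo,2),k.sum(),np.round(np.percentile(x[k],[2,50,98]),3))
print(handle(1.7))
E
```

```text
clock: 26.45
position: [0.3481, 0.101, 0.3994]
ee_rot: [0.708, 0.021, 0.706, -0.017]
contact_force: [0.3, -0.8, 0.2]
width: 0.0301
t 26.45 pos [0.3481 0.101  0.3994] jawaz -3.1 xz -1.0 F [ 0.3 -0.8  0.2] w 0.0301 q [ 0.08 -0.11  1.54  0.01  1.71  0.14]
top 6277
0.17 501 [0.121 0.14  0.143]
0.19 493 [0.126 0.143 0.145]
0.21 561 [0.131 0.145 0.148]
0.23 590 [0.135 0.148 0.15 ]
0.25 596 [0.135 0.151 0.153]
0.27 674 [0.138 0.153 0.155]
0.29 546 [0.141 0.156 0.158]
0.31 333 [0.142 0.196 0.203]
0.33 1506 [0.144 0.153 0.164]
0.35 22 [0.146 0.151 0.157]
side 4721
0.17 349 [0.128 0.146 0.149]
0.19 315 [0.13  0.148 0.151]
0.21 280 [0.133 0.151 0.154]
0.23 349 [0.136 0.154 0.156]
0.25 377 [0.137 0.156 0.159]
0.27 440 [0.142 0.159 0.161]
0.29 409 [0.144 0.161 0.204]
0.31 702 [0.149 0.164 0.206]
0.33 1139 [0.147 0.158 0.167]
[ 0.64113486 -0.26051402  0.31081831]
```

View pics/t10.png

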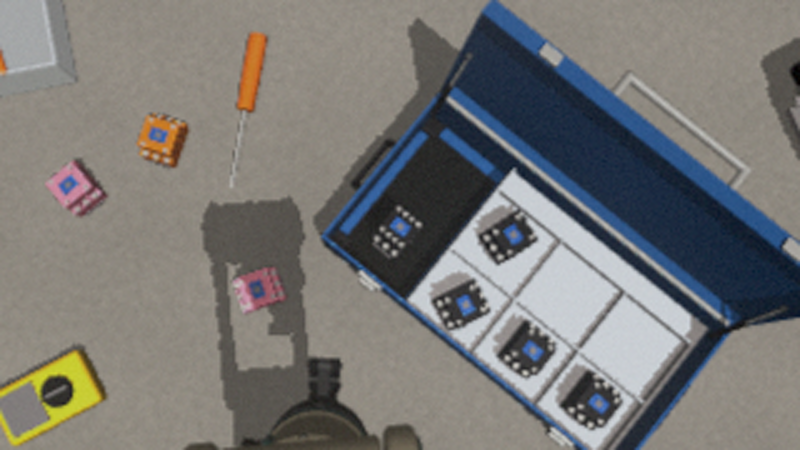

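View pics/s10.png

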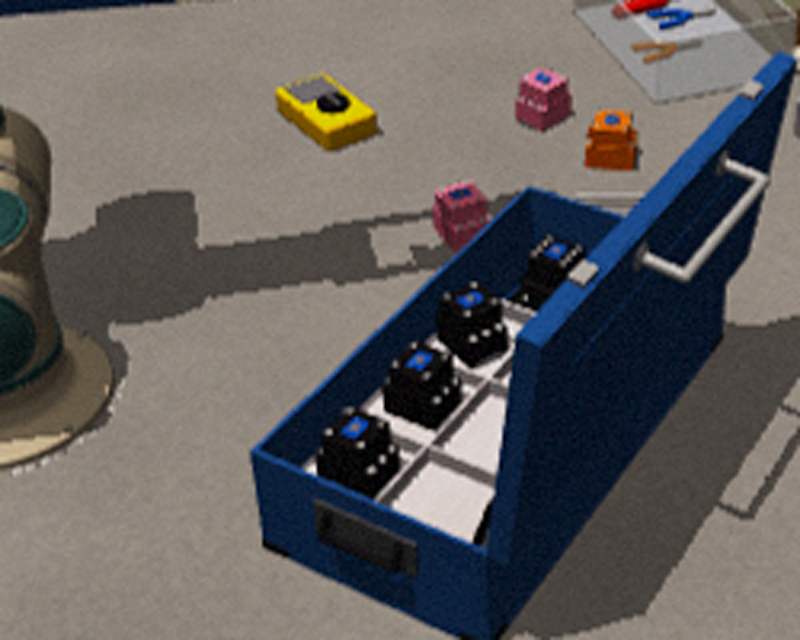

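Everything is in place. The till's front row holds cells 1, 2 and 3 at top-crop (598,402), (527,350) and (460,303), with cell 6 at (510,235). The tall one stands upright in the bay at (398,228). Only the pink and orange decoys remain on the bench.

Before gripping the bar beside the raised lid, I'll measure the gripper's profile from the side.

```bash
python3 -m crank '[[5,0,10,0,0,0,2.2],[5,0,10,0,0,0,2.2],[5,0,10,0,0,0,2.2],[5,0,10,0,0,0,2.2]]' 40
python3 - <<'E'
from h import *
where()
s=shot("side"); P=cloud(s); st=manip.get_state(); M=rot(st["ee_rot"])
L=M.inv().apply(P.reshape(-1,3)-st["position"]).reshape(P.shape)
m=(abs(L[...,2])<.12)&(L[...,0]>-.2)&(L[...,0]<.03)&(abs(L[...,1])<.09)
v,u=np.where(m); print(u.min(),u.max(),v.min(),v.max())
for lo in np.arange(-.16,.02,.01):
    k=m&(L[...,0]>=lo)&(L[...,0]<lo+.01)
    if k.sum()>3: print(round(lo,2),k.sum(),"z",np.round(np.percentile(L[k][:,2],[2,98]),3),"y",np.round(np.percentile(L[k][:,1],[2,98]),3))
crop(s,max(u.min()-10,0),u.max()+10,max(0,v.min()-10),v.max()+10,6,"g.png")
E
```

```text
clock: 27.05
position: [0.4504, 0.0952, 0.3475]
ee_rot: [0.706, 0.019, 0.708, -0.015]
contact_force: [-0.1, 1.0, 0.7]
width: 0.0222
t 27.05 pos [0.4504 0.0952 0.3475] jawaz -2.8 xz -1.0 F [-0.1  1.   0.7] w 0.0222 q [0.05 0.05 1.5  0.01 1.59 0.1 ]
192 236 66 131
-0.16 94 z [-0.035  0.038] y [-0.041 -0.007]
-0.15 89 z [-0.034  0.037] y [-0.043 -0.011]
-0.14 89 z [-0.034  0.037] y [-0.042 -0.012]
-0.13 34 z [-0.035  0.037] y [-0.039 -0.007]
-0.12 78 z [-0.038  0.04 ] y [-0.017  0.003]
-0.11 119 z [-0.047  0.047] y [-0.023  0.004]
-0.1 158 z [-0.062  0.064] y [-0.023  0.008]
-0.09 101 z [-0.057  0.061] y [-0.021 -0.005]
-0.08 90 z [-0.055  0.056] y [-0.021  0.007]
-0.07 62 z [-0.049  0.052] y [-0.019  0.008]
-0.06 83 z [-0.043  0.047] y [-0.018  0.011]
-0.05 50 z [-0.039  0.043] y [-0.017 -0.006]
-0.04 34 z [-0.022  0.026] y [-0.016 -0.001]
-0.03 33 z [-0.023  0.025] y [-0.015 -0.004]
-0.02 26 z [-0.023  0.025] y [-0.016 -0.005]
-0.01 19 z [-0.02   0.021] y [-0.016 -0.005]
```

View pics/g.png

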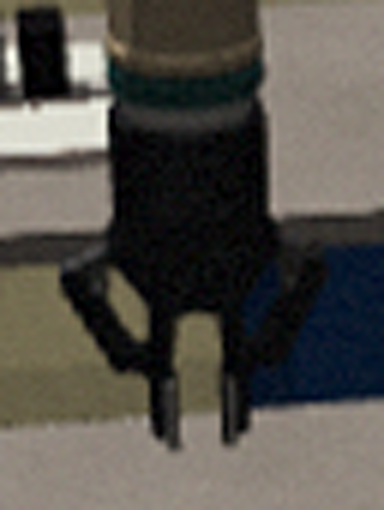

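At 2.2 cm opening the gripper is within ±24 mm for the first 40 mm behind the TCP, then widens. I'll come at the bar tilted 20° away from the lid so the knuckles clear the lid's edge.

```bash
cat >> h.py <<'E'
def plan2(th=None,phi=0,back=-.014,pos=None):
    """tool tilted phi deg (up-axis leaning to +chest x); TCP = bar(th) + back*u, or pos"""
    st=manip.get_state(); Rt=rot(st["ee_rot"]); f=np.radians(phi); X=np.array([*CX,0]);Z=np.array([0,0,1.])
    u=np.sin(f)*X+np.cos(f)*Z; z=np.cos(f)*X-np.sin(f)*Z
    if Rt.as_matrix()[:,2]@X<0: z=-z
    Rn=R.from_matrix(np.stack([-u,np.cross(z,-u),z],1)); rv=(Rt.inv()*Rn).as_rotvec(degrees=True)
    p=handle(th)+back*u if pos is None else np.asarray(pos)
    sh=Rt.inv().apply(p-st["position"])*100
    print("th",th,"shift cm",np.round(sh,2),"turn deg",np.round(rv,1),"to",np.round(p,3)); return sh,rv
E
python3 - <<'E'
from h import *
where(); plan2(phi=0,pos=[*ch(.1,0),.5])
plan2(1.7,20,.12)
E
```

```text
t 27.1 pos [0.4502 0.0954 0.3481] jawaz -2.8 xz -1.0 F [-0.1  0.2  0.3] w 0.0222 q [0.05 0.05 1.5  0.01 1.59 0.1 ]
th None shift cm [-15.36 -28.67  12.82] turn deg [36.3 -0.1 -0.3] to [ 0.564 -0.198  0.5  ]
th 1.7 shift cm [ -7.78 -37.01  24.1 ] turn deg [36.  19.2  6. ] to [ 0.673 -0.286  0.424]
```

```bash
python3 -m crank '[[-6,0,0,0,0,0,2.2],[-12,0,0,5,0,0,2.2],[-15.4,-4,2,15,0,0,2.2],[-15.4,-28.7,12.8,36.3,0,0,2.2],[-15.4,-28.7,12.8,36.3,0,0,2.2]]'; python3 -m crank '[[0,0,0,0,0,0,2.2]]'
python3 - <<'E'
from h import *
where(); plan2(phi=0,pos=[*ch(.1,0),.5])
plan2(1.7,20,.12)
E
```

```text
clock: 27.72
position: [0.5123, -0.0641, 0.5033]
ee_rot: [0.667, 0.24, 0.665, -0.236]
contact_force: [1.4, 0.2, -0.4]
width: 0.0218
clock: 27.85
position: [0.5133, -0.0668, 0.5005]
ee_rot: [0.665, 0.24, 0.666, -0.237]
contact_force: [0.1, 1.4, -0.3]
width: 0.0219
t 27.85 pos [ 0.5133 -0.0668  0.5005] jawaz -39.4 xz -1.0 F [ 0.1  1.4 -0.3] w 0.0219 q [-0.27  0.16  1.01  0.    1.97  0.42]
th None shift cm [-0.02 -6.89 12.29] turn deg [-0.3 -0.2 -0.2] to [ 0.564 -0.198  0.5  ]
th 1.7 shift cm [ 7.58 -6.83 26.31] turn deg [-0.3 19.8 -0.2] to [ 0.673 -0.286  0.424]
```

```bash
python3 -m crank '[[0,-3,6,0,5,0,2.2],[0,-6,12,0,12,0,2.2],[1,-6.8,18,0,19.8,0,2.2],[3,-6.8,24,0,19.8,0,2.2],[6,-6.8,26.3,0,19.8,0,2.2]]'; python3 -m crank '[[0,0,0,0,0,0,2.2],[0,0,0,0,0,0,2.2]]'
python3 - <<'E'
from h import *
where(); 
plan2(1.7,20,.12);plan2(1.7,20,-.014)
s=shot("side"); crop(s,200,400,60,260,4,"s11.png")
E
```

```text
clock: 28.48
position: [0.6576, -0.2743, 0.4198]
ee_rot: [0.543, 0.276, 0.77, -0.19]
contact_force: [0.2, -0.7, -0.5]
width: 0.0224
clock: 28.72
position: [0.6558, -0.2719, 0.4273]
ee_rot: [0.547, 0.275, 0.767, -0.19]
contact_force: [0.2, 1.2, 2.2]
width: 0.0218
t 28.73 pos [ 0.6558 -0.2719  0.4273] jawaz -38.9 xz -0.9442 F [0.2 1.2 2.2] w 0.0218 q [-0.52  0.77  0.22  0.1   2.48  0.23]
th 1.7 shift cm [-0.39 -0.05  2.25] turn deg [ 0.2  0.8 -0.5] to [ 0.673 -0.286  0.424]
th 1.7 shift cm [13.01 -0.17  2.07] turn deg [ 0.2  0.8 -0.5] to [ 0.637 -0.257  0.298]
```

View pics/s11.png

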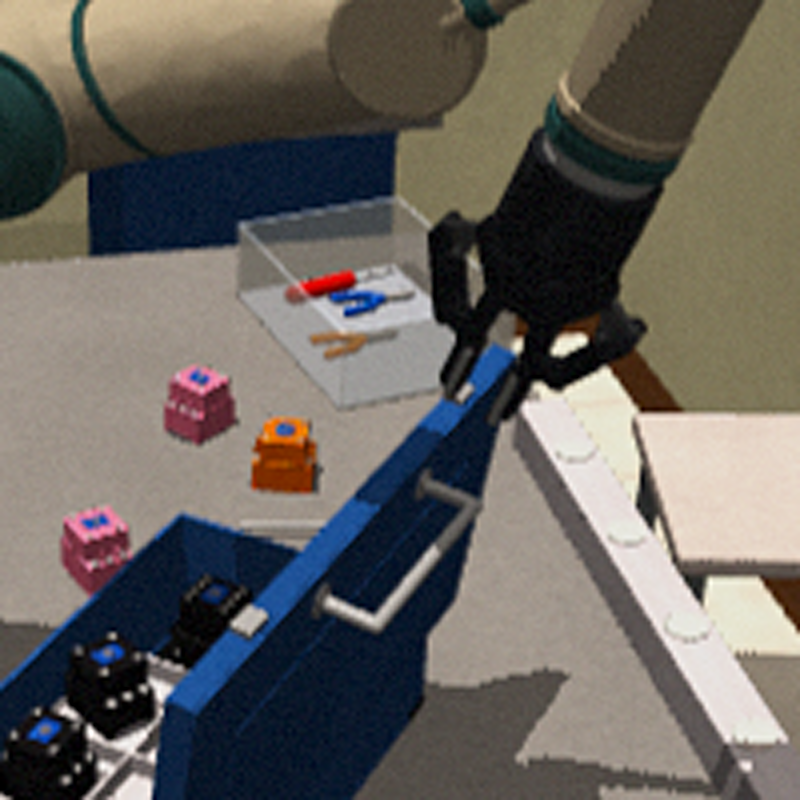

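The arm is at full stretch (q3 at its limit), so the hover is 2 cm short. Lower down is nearer, so I'll align there before going deeper.

```bash
python3 -m crank '[[2,0,1,0,0.5,0,2.2],[4,0,2,0,0.8,0,2.2],[6,-0.1,2.1,0,0.8,0,2.2],[6,-0.1,2.1,0,0.8,0,2.2],[6,-0.1,2.1,0,0.8,0,2.2]]';  python3 - <<'E'
from h import *
where(); 
plan2(1.7,20,.06);plan2(1.7,20,-.014)
E
```

```text
clock: 29.4
position: [0.6563, -0.2732, 0.365]
ee_rot: [0.543, 0.277, 0.77, -0.189]
contact_force: [0.8, -0.1, -0.1]
width: 0.0216
t 29.4 pos [ 0.6563 -0.2732  0.365 ] jawaz -39.0 xz -0.9409 F [ 0.8 -0.1 -0.1] w 0.0216 q [-0.52  0.71  0.49  0.08  2.28  0.2 ]
th 1.7 shift cm [-0.23  0.03 -0.01] turn deg [ 0.1  0.2 -0.6] to [ 0.657 -0.273  0.367]
th 1.7 shift cm [ 7.17 -0.04 -0.03] turn deg [ 0.1  0.2 -0.6] to [ 0.637 -0.257  0.298]
```

```bash
python3 -m crank '[[1.5,0,0,0,0,0,2.2],[3,0,0,0,0,0,2.2],[4.2,0,0,0,0,0,2.2],[5,0,0,0,0,0,2.2],[5.5,0,0,0,0,0,2.2]]';  python3 - <<'E'
from h import *
where(); plan2(1.7,20,-.014)
s=shot("side"); crop(s,240,360,110,240,6,"s12.png")
E
```

```text
clock: 30.02
position: [0.6423, -0.2616, 0.3104]
ee_rot: [0.542, 0.277, 0.771, -0.189]
contact_force: [0.6, 0.4, 0.3]
width: 0.022
t 30.02 pos [ 0.6423 -0.2616  0.3104] jawaz -39.0 xz -0.9397 F [0.6 0.4 0.3] w 0.022 q [-0.52  0.66  0.73  0.07  2.1   0.19]
th 1.7 shift cm [ 1.42 -0.   -0.17] turn deg [ 0.1  0.  -0.5] to [ 0.637 -0.257  0.298]
```

View pics/s12.png

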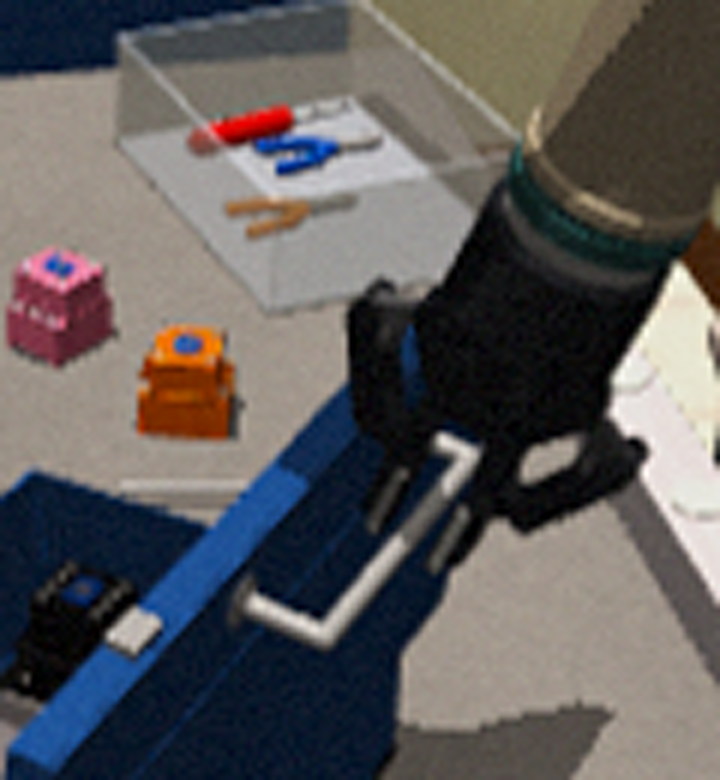

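The fingers straddle the bar at (410,530), one between it and the lid. I'll go 1.4 cm deeper and close.

```bash
python3 -m crank '[[0.8,0,-0.1,0,0,0,2.2],[1.4,0,-0.1,0,0,0,2.2],[1.4,0,-0.1,0,0,0,0.5],[1.4,0,-0.1,0,0,0,0.5],[1.4,0,-0.1,0,0,0,0.5]]' 30; python3 -m crank '[[0,0,0,0,0,0,0.5],[0,0,0,0,0,0,0.5]]'
python3 - <<'E'
from h import *
where()
for th,ph in((1.6,19),(1.5,18),(1.4,17),(1.3,16),(1.2,15)): plan2(th,ph,-.014)
E
```

```text
clock: 30.7
position: [0.6371, -0.2574, 0.2962]
ee_rot: [0.54, 0.278, 0.772, -0.189]
contact_force: [-3.8, 2.6, -4.4]
width: 0.0089
clock: 30.95
position: [0.6371, -0.2574, 0.2962]
ee_rot: [0.54, 0.278, 0.772, -0.189]
contact_force: [-4.3, 3.6, -6.1]
width: 0.0087
t 30.95 pos [ 0.6371 -0.2574  0.2962] jawaz -39.1 xz -0.9381 F [-4.3  3.6 -6.1] w 0.0087 q [-0.52  0.65  0.78  0.07  2.06  0.19]
th 1.6 shift cm [-0.15  0.02 -2.13] turn deg [ 0.1 -1.3 -0.5] to [ 0.622 -0.245  0.305]
th 1.5 shift cm [ 0.06  0.02 -4.22] turn deg [ 0.1 -2.3 -0.5] to [ 0.606 -0.232  0.31 ]
th 1.4 shift cm [ 0.48  0.02 -6.28] turn deg [ 0.  -3.3 -0.5] to [ 0.59  -0.219  0.313]
th 1.3 shift cm [ 1.1   0.02 -8.29] turn deg [ 0.  -4.3 -0.5] to [ 0.574 -0.206  0.315]
th 1.2 shift cm [ 1.930e+00  1.000e-02 -1.023e+01] turn deg [ 0.  -5.3 -0.5] to [ 0.558 -0.193  0.314]
```

```bash
python3 -m crank '[[-0.1,0,-2.1,0,-1.3,0,0.5],[0.1,0,-4.2,0,-2.3,0,0.5],[0.5,0,-6.3,0,-3.3,0,0.5],[1.1,0,-8.3,0,-4.3,0,0.5],[1.9,0,-10.2,0,-5.3,0,0.5]]'
python3 - <<'E'
from h import *
where()
for th,ph in((1.2,15),(1.1,13),(1.0,12),(.9,10),(.8,8),(.7,7)): plan2(th,ph,-.014)
E
```

```text
clock: 31.58
position: [0.5609, -0.1951, 0.3135]
ee_rot: [0.58, 0.268, 0.742, -0.203]
contact_force: [4.3, -2.7, -3.3]
width: 0.009
t 31.57 pos [ 0.5609 -0.1951  0.3135] jawaz -39.1 xz -0.9692 F [ 4.3 -2.7 -3.3] w 0.009 q [-0.49  0.41  1.13  0.06  1.84  0.21]
th 1.2 shift cm [ 0.1  -0.01 -0.42] turn deg [-0.   0.8 -0.6] to [ 0.558 -0.193  0.314]
th 1.1 shift cm [ 0.92 -0.02 -2.33] turn deg [-0.  -1.2 -0.6] to [ 0.542 -0.18   0.31 ]
th 1.0 shift cm [ 1.93 -0.03 -4.19] turn deg [-0.  -2.2 -0.6] to [ 0.526 -0.167  0.305]
th 0.9 shift cm [ 3.11 -0.04 -5.9 ] turn deg [-0.  -4.2 -0.6] to [ 0.511 -0.154  0.298]
th 0.8 shift cm [ 4.47 -0.06 -7.49] turn deg [-0.1 -6.2 -0.6] to [ 0.496 -0.142  0.289]
th 0.7 shift cm [ 5.99 -0.07 -8.96] turn deg [-0.1 -7.2 -0.6] to [ 0.482 -0.131  0.278]
```

```bash
python3 -m crank '[[0.8,0,-1.9,0,-1.7,0,0.5],[1.8,0,-3.8,0,-3,0,0.5],[3,0,-5.5,0,-4.7,0,0.5],[4.4,0,-7.1,0,-6.5,0,0.5],[5.9,0,-8.5,0,-8,0,0.5]]'
python3 - <<'E'
from h import *
where()
for th,ph in((.7,7),(.6,6),(.5,5),(.4,4),(.3,3),(.2,2),(.1,1),(0,0)): plan2(th,ph,-.014)
E
```

```text
clock: 32.2
position: [0.4858, -0.1336, 0.2809]
ee_rot: [0.631, 0.253, 0.699, -0.221]
contact_force: [2.5, -3.7, 1.8]
width: 0.0084
t 32.2 pos [ 0.4858 -0.1336  0.2809] jawaz -39.2 xz -0.9943 F [ 2.5 -3.7  1.8] w 0.0084 q [-0.43  0.2   1.5   0.04  1.55  0.25]
th 0.7 shift cm [ 0.38 -0.05 -0.41] turn deg [-0.1  0.9 -0.6] to [ 0.482 -0.131  0.278]
th 0.6 shift cm [ 1.83 -0.06 -1.94] turn deg [-0.1 -0.1 -0.6] to [ 0.469 -0.121  0.265]
th 0.5 shift cm [ 3.43 -0.08 -3.32] turn deg [-0.1 -1.1 -0.6] to [ 0.457 -0.111  0.25 ]
th 0.4 shift cm [ 5.17 -0.1  -4.54] turn deg [-0.1 -2.1 -0.6] to [ 0.446 -0.102  0.234]
th 0.3 shift cm [ 7.01 -0.12 -5.57] turn deg [-0.1 -3.1 -0.6] to [ 0.437 -0.094  0.217]
th 0.2 shift cm [ 8.96 -0.14 -6.41] turn deg [-0.1 -4.1 -0.6] to [ 0.429 -0.088  0.199]
th 0.1 shift cm [10.98 -0.17 -7.06] turn deg [-0.1 -5.1 -0.6] to [ 0.422 -0.082  0.179]
th 0 shift cm [13.05 -0.19 -7.5 ] turn deg [-0.1 -6.1 -0.6] to [ 0.417 -0.078  0.159]
```

Relative to the commanded pose, I subtract about (0.4, -0.4).

```bash
python3 -m crank '[[1.4,0,-1.5,0,-1,0,0.5],[3,0,-2.9,0,-2,0,0.5],[4.8,0,-4.1,0,-3,0,0.5],[6.6,0,-5.2,0,-4,0,0.5],[8.5,0,-6,0,-5,0,0.5]]'
python3 - <<'E'
from h import *
where()
for th,ph in((.2,1),(.1,1),(0,0)): plan2(th,ph,-.014)
E
```

```text
clock: 32.83
position: [0.4316, -0.089, 0.2033]
ee_rot: [0.66, 0.243, 0.672, -0.232]
contact_force: [1.5, -3.5, 1.4]
width: 0.0087
t 32.83 pos [ 0.4316 -0.089   0.2033] jawaz -39.2 xz -0.9997 F [ 1.5 -3.5  1.4] w 0.0087 q [-0.37  0.1   1.81  0.02  1.25  0.31]
th 0.2 shift cm [ 0.48 -0.09 -0.27] turn deg [-0.1 -0.3 -0.5] to [ 0.429 -0.088  0.199]
th 0.1 shift cm [ 2.44 -0.11 -1.1 ] turn deg [-0.1 -0.3 -0.5] to [ 0.422 -0.082  0.179]
th 0 shift cm [ 4.47 -0.12 -1.72] turn deg [-0.1 -1.3 -0.5] to [ 0.417 -0.078  0.159]
```

```bash
python3 -m crank '[[1,0,-0.4,0,0,0,0.5],[2,0,-0.8,0,-0.5,0,0.5],[3,0,-1.1,0,-1,0,0.5],[3.6,0,-1.3,0,-1,0,0.5],[4,0,-1.4,0,-1,0,0.5]]'
python3 - <<'E'
from h import *
where();plan2(0,0,-.014)
E
```

```text
clock: 33.45
position: [0.4181, -0.0778, 0.1613]
ee_rot: [0.663, 0.241, 0.669, -0.233]
contact_force: [-1.5, -6.1, 0.2]
width: 0.0087
t 33.45 pos [ 0.4181 -0.0778  0.1613] jawaz -39.2 xz -0.9999 F [-1.5 -6.1  0.2] w 0.0087 q [-0.36  0.11  1.91  0.01  1.13  0.32]
th 0 shift cm [ 0.23 -0.1  -0.06] turn deg [-0.1 -0.7 -0.4] to [ 0.417 -0.078  0.159]
```

```bash
python3 -m crank '[[0.1,0,0,0,0,0,0.5],[0.2,0,0,0,0,0,0.5],[0.3,0,0,0,0,0,0.5]]'; python3 -m crank '[[0.1,0,0,0,0,0,0.5],[0.2,0,0,0,0,0,0.5]]';python3 - <<'E'
from h import *
where()
E
```

```text
clock: 33.83
position: [0.4178, -0.0775, 0.1594]
ee_rot: [0.662, 0.241, 0.67, -0.233]
contact_force: [-5.7, -3.8, 13.2]
width: 0.0092
clock: 34.08
position: [0.4178, -0.0775, 0.1592]
ee_rot: [0.663, 0.241, 0.67, -0.233]
contact_force: [-8.2, -3.1, 26.2]
width: 0.0089
t 34.08 pos [ 0.4178 -0.0775  0.1592] jawaz -39.2 xz -0.9999 F [-8.2 -3.1 26.2] w 0.0089 q [-0.36  0.11  1.91  0.01  1.13  0.32]
```

The lid is on its stop (26 N downward, no further motion). I'll release, back off and check.

```bash
python3 -m crank '[[-0.1,0,0,0,0,0,2],[-0.2,0,0,0,0,0,4],[-0.2,0,0,0,0,0,4],[-0.2,0,0,0,0,0,4],[-2,0,0,0,0,0,4]]'; python3 -m crank '[[-4,0,0,0,0,0,4],[-9,0,0,0,0,0,4],[-14,0,0,0,0,0,4],[-15,6,-6,0,0,0,4],[-15,12,-12,0,0,0,4]]'; python3 -m crank '[[0,6,-6,0,0,0,4],[0,12,-10,0,0,0,4],[0,17,-10,0,0,0,4],[0,17,-10,0,0,0,4]]';python3 - <<'E'
from h import *
where(); d=shot("top"); s=shot("side"); cv2.imwrite("pics/t20.png",d["color"]); crop(s,60,340,120,340,2.8,"s20.png")
P=cloud(d); c=d["color"].astype(int); m=(c[...,0]>c[...,2]+50)&(P[...,2]>.1)&(P[...,2]<.3)
q=P[m]; print(np.percentile(q[:,2],[1,50,99]),cv2.minAreaRect(q[:,:2].astype(np.float32)*1000))
x=(q[:,:2]-C0)@CX; print("z front/back",np.median(q[x<-.08,2]),np.median(q[x>.08,2]))
A=P.reshape(-1,3);rel=A[:,:2]-C0;k=(A[:,2]>.158)&(A[:,2]<.2)&(abs(rel@CX+.09)<.03)&(abs(rel@CY)<.1);print("bar z",np.median(A[k,2]),"x",np.median((rel@CX)[k]))
E
```

```text
clock: 34.7
position: [0.417, -0.0767, 0.1757]
ee_rot: [0.661, 0.242, 0.671, -0.233]
contact_force: [0.8, 0.4, -0.6]
width: 0.0401
clock: 35.33
position: [0.407, 0.0452, 0.3287]
ee_rot: [0.663, 0.244, 0.668, -0.233]
contact_force: [0.9, 0.0, -0.9]
width: 0.0398
clock: 35.83
position: [0.4371, 0.2425, 0.3298]
ee_rot: [0.663, 0.241, 0.671, -0.231]
contact_force: [0.2, -0.3, 0.4]
width: 0.0397
t 35.83 pos [0.4371 0.2425 0.3298] jawaz -39.0 xz -0.9998 F [ 0.2 -0.3  0.4] w 0.0397 q [0.35 0.12 1.47 0.02 1.55 1.03]
[0.13136094 0.13658761 0.14137425] ((486.6044006347656, -134.75747680664062), (459.42022705078125, 230.1013946533203), 50.846588134765625)
z front/back 0.1358531396536652 0.13629591730220725
bar z 0.1779019090047922 x -0.0904963114511356
```

View pics/t20.png

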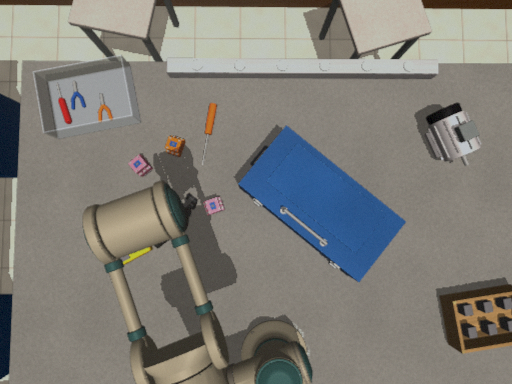

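View pics/s20.png

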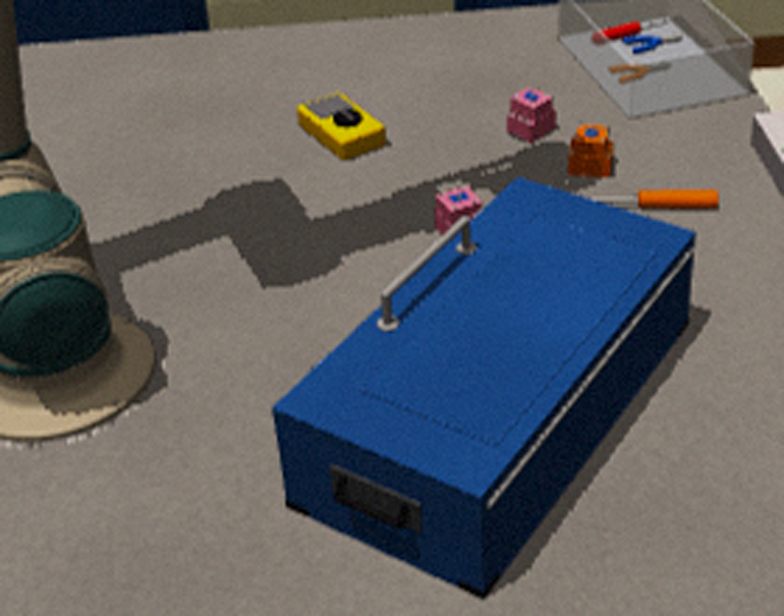

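The lid lies flat: z is 0.136 at the front and 0.136 at the back, and the bar is back at its starting height. No black contactor is left on the bench, and the multimeter and screwdriver haven't moved. Handing in.

```bash
python3 -c "
from rig import manip
print(manip.sign_off())"
```

```text
the job is handed in; nothing more can be done
None
```

The job is done and handed in at about 36 s on the robot's clock, well inside the 210 s limit. No verdict is reported.

- **Lid opened:** I lifted it by the bar to about 0.9 rad and let go, and the struts took it fully open and held it there.
- **Contactors placed:** The two plain black contactors stand in compartments 1 and 2, which were empty. The one tall contactor stands in the deep bay. Compartments 3 and 6 already held contactors and I left them alone, along with the pink and orange blocks.
- **Lid shut:** I pulled it down by the bar onto its stop.

**Last checks:**
- **Contents:** Seen just before closing, every contactor was upright in its place.
- **Lid:** After closing, the lid's top lies at 0.136 m front and back, and the bar is back at its starting height (0.178 m), so it is fully shut.
- **Bench:** No black contactor is left on it, and the multimeter and screwdriver are where they were.
- **Forces:** The highest I read was 26 N at the wrist, while pressing the lid shut.

No check failed. One thing went short: approaching the raised bar, the arm reached full stretch (joint 3 at the end of its range) 2 cm before the planned hover point. I lined up lower down instead.

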